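Fill the counter rack, book it in and park the scanner

TASK

Hang the scanner holder on the till post: pass the screw's head through the keyhole and let the holder slide down until the screw is fully home in the narrow slot. Stand every repair-kit case that is on the counter upright in a bay of the display rack; once that is done and the holder hangs, book the stock in by holding the scanner still for two seconds, pointing straight at the middle of the bay's barcode label from 10 to 15 cm away. Then park the scanner upright in the hung holder, handle between the arms of the fork, nose pointing away from the post, and leave the other things on the counter where they are.

Things in the scene. Friction and masses are not known exactly. Their poses are not given: they have to be found in the camera images.
- tray (a point): Display rack, fixed, steel tube: centre of its tray floor's top, 30 mm above the counter. Axes: z up, x from the rack's open front to its back, y along the row. Tray 140 (x) by 316 mm (y), four bays between 6 mm dividers 72 mm high; bays clear 70 mm in y, 128 in x, centres at x 0, y -114, -38, 38, 114 mm; front rail 69 mm, back wall 72 mm above the floor. Loaded from above.
- bay_label (a point): Centre of the bay's barcode label, a white sticker 86 wide, 64 mm high with black bars, 290 mm above the counter, 89 mm behind the tray's centre (+x), on the upright header board at the rack's back: board 290 mm wide, 245 to 345 mm up, between two uprights (y -150 and 150 mm) under a tube reaching 375 mm. Axes as tray: the label looks along -x.
- screw (a point): Screw on the upright face of the till post (fixed grey column 84 mm wide, 50 deep, top 268 mm above the counter, 8 mm foot plate): point on the screw's axis 2.5 mm out from the face, 245 mm up. Axes: z up, x into the post; the screw sticks out level along -x. Shank 8 mm in diameter; round head 18 mm in diameter, from 8 to 13 mm out from the face.
- holder_plate (a point): Loose grey scanner holder, 0.2 kg, standing on its fork. Axes: z up, x to the rear; fork along -x. Back plate 64 wide (y), 130 high, 5 mm thick; side flanges make its upper 70 mm a channel 64 mm wide outside, 32 deep. This is the grip point: midway between the flanges, 20 mm ahead of the back face, 110 mm above its underside, 20 mm below its top; grip across the 64 mm.
- holder_slot (a point): Same holder and axes: point on the back face where the shank's axis lies when fully home; 111 mm above the underside, 20 mm behind (+x) and 1 mm above the grip point. Keyhole in the back plate: octagonal opening 26 mm across centred 26 mm below this point; above it a slot 11 mm wide that ends 4 mm above this point. The head passes the opening, not the slot.
- holder_fork (a point): Same holder and axes: point midway between the fork's two flat arms, level with their tops (10 mm above the underside), 66 mm ahead of the back face (-x). The arms reach from the back plate to 105 mm ahead of the back face, open at that end; gap between them 42 mm, each 11 mm wide and 10 mm thick.
- holder: The same holder: middle of the lower edge of its back face, axes as holder_plate.
- scanner: Black cordless pistol-shaped barcode scanner, 0.28 kg, standing upright on its foot: centre of its underside. Axes: z up, x to its nose, along which it reads. Foot 72 x 60 mm, 22 high; handle 36 (x) by 32 mm (y), from 22 to 121 mm up; head a box with x from -35 to 70 mm, 56 mm wide (y), from 121 to 166 mm up.
- scanner_head (a point): Same scanner and axes: grip point inside the head, 10 mm ahead (+x) of the handle's axis, 143.5 mm above the underside, 22.5 mm below the head's top; the head is 56 mm wide (y).
- scanner_window (a point): Same scanner and axes: centre of the window in the flat front of the head, 70 mm ahead of the handle's axis, 143.5 mm above the underside.
- scanner_neck (a point): Same scanner and axes: where the handle's axis meets the underside of the head, 121 mm above the foot's underside. Parked, the handle stands in the fork's gap with this point near holder_fork and the head rests on the fork's arms.
- case1_mid (a point): Black plastic repair-kit case 1, loose, 0.4 kg, may be absent, standing upright: its centre, 65 mm above its underside. Axes: z up, x along its 100 mm depth, y across its 56 mm thickness. Body 95 mm high, bottom-heavy; on top a narrower grip 64 mm (x) by 24 mm (y), 93 to 130 mm above the underside, gripped across the 24 mm. Both ends are alike: either way round will do.
- case2_mid (a point): Black plastic repair-kit case 2, loose, 0.4 kg, may be absent, standing upright: its centre, 65 mm above its underside. Axes: z up, x along its 100 mm depth, y across its 56 mm thickness. Body 95 mm high, bottom-heavy; on top a narrower grip 64 mm (x) by 24 mm (y), 93 to 130 mm above the underside, gripped across the 24 mm. Both ends are alike: either way round will do.
- case3_mid (a point): Black plastic repair-kit case 3, loose, 0.4 kg, may be absent, standing upright: its centre, 65 mm above its underside. Axes: z up, x along its 100 mm depth, y across its 56 mm thickness. Body 95 mm high, bottom-heavy; on top a narrower grip 64 mm (x) by 24 mm (y), 93 to 130 mm above the underside, gripped across the 24 mm. Both ends are alike: either way round will do.
- case4_mid (a point): Black plastic repair-kit case 4, loose, 0.4 kg, may be absent, standing upright: its centre, 65 mm above its underside. Axes: z up, x along its 100 mm depth, y across its 56 mm thickness. Body 95 mm high, bottom-heavy; on top a narrower grip 64 mm (x) by 24 mm (y), 93 to 130 mm above the underside, gripped across the 24 mm. Both ends are alike: either way round will do.
- deicer: Bystander: blue spray can, 56 mm in diameter, 190 mm high; centre of its underside.
- lube: Bystander: white spray can, 60 mm in diameter, 160 mm high; centre of its underside.
- tape: Bystander: roll of brown tape lying flat, 90 mm in diameter, 30 mm high; centre of its underside.
- bulbs: Bystander: small cardboard box 75 x 50 x 45 mm; centre of its underside.
- stapler: Bystander: black stapler, 130 mm long, 42 mm high; centre of its underside.
- mug: Bystander: white mug, 80 mm in diameter, 95 mm high; centre of its underside.
Not all that is in view belongs to the job. What is shaped like the part that bears case1_mid but blue or brown is not meant.

How it is judged:
By the outcome, as a careful person would: the job done as asked, in the order asked, and still so for the second after the job is handed in, with the robot touching nothing.
Of case1, case2, case3, case4 only 2 to 4 are there at a start; the rules pass over those that are not, and their reading is None.
At some moment in a run one of case1, case2, case3, case4 may be knocked a few centimetres aside while the robot is not near it.
It also fails if it takes over 210 s, if anything falls off the work surface, if the arm or the gripper's body presses on something with over 40 N, if the wrist force passes 120 N, or if a joint passes its speed limit or range.

ROBOT

A 6-joint arm with a two-finger parallel gripper is mounted at the origin on the work surface. World frame = base frame: x ahead of the robot, y to its left, z up, the work surface at z = 0. Lengths are in m, angles in rad, forces in N, time in s.
With the tool pointing down it reaches from about 0.35 to 0.85 m from the base axis. Payload 8.1 kg.
Tool frame: the origin (TCP) lies midway between the tips of the shut fingers; the grasp point (between the pads) lies 19 mm behind it (robot.grip_point_offset is the distance from the TCP to the grasp point, in m); z points along the fingers, y is the line along which they close (so a half turn about z gives the same grasp; the last joint's range is limited). The gripper opens to 93 mm and grips with 3 to 60 N. Pads are 15 mm wide; open, the fingers measure 128 mm over their backs; the gripper's body (75 mm by 188 mm) begins 65 mm behind the grasp point.
Start: joints at [-1.286, 0.13, 1.488, -0, 1.523, -0.085], TCP at [0.217, -0.559, 0.219] pointing down, gripper open.
Joint ranges: [-2.96, 2.96], [-0.89, 2.26], [0.02, 2.5], [-1.34, 4.48], [0, 2.73], [-2.66, 2.66]. Speed limits (rad/s): [2.39, 2.39, 2.79, 3.14, 3.14, 3.14].

INTERFACE

Orientations are given as a rotation vector (axis times angle).
In Python, from plant import robot, read_camera, job gives the robot as it stands.
- The arm moves only by the shell command python3 -m inch 'ROWS' [FORCE]. ROWS is JSON, one flat list of numbers, 5 for each row, row after row: the shift along the world's x, y, z in mm, then the turn about the world's z in degrees, then the opening in per cent of the stroke, from 0 (shut) to 100 (fully open). In form: [dx, dy, dz, yaw, hand, dx, dy, dz, yaw, hand, ...]. A call has 1 to 10 rows; each row is the pose to reach, as a shift and turn from the pose commanded when the call began; what a row does not reach only later rows make up. A row lasts 1/12 s, in which the tool goes at most 41.7 mm and 7.16 degrees, less where a joint would pass 70% of its speed; a pose out of reach is approached as far as the arm can. A call with a gripper value outside its range is refused whole. The fingers move at their own pace and stop on an object; FORCE is the grip in N (left out, the last holds). Time passes only in rows, so rows that repeat a pose let the fingers close. It gives the time, the measured TCP pose, the force, the opening and the grip force at its end, in the units of the state.
- robot.read_state(): the state, without advancing time (a new reading comes with each control period).
- read_camera(name): name is "scene" or "top" or "wrist"; returns a dict with "image" (480x640x3 uint8, blue, green, red), "K" (3x3 intrinsics, pixels), "extrinsics" (4x4, takes a point from world to camera coordinates); the wrist camera has in their place "mount" (4x4, takes a point from camera to tool coordinates, whose origin is the TCP and whose axes are the flange's). Camera axes: x right, y down, z forward; pixel columns grow to the right and rows downward; lengths in m; the calibration is good to about 2 mm. The wrist camera is an equidistant fisheye: a pixel r from the principal point sees the ray r / f radians off the axis. A picture is of the moment at which its call begins: read the wrist's pose just before it. There is no depth.
- job.close_job(): hands the job in; it is judged then, once.
The state is a dict: "t": time; "q": joint angles; "dq": joint speeds; "joint_torque": joint torques, N m; "tool_pos": TCP position; "orientation": TCP orientation; "force": force on the tool from outside, world axes, zero at the start; "wrist_torque": the same for the moment, N m; "opening": finger opening in m; "gripper_force": force on a finger pad.
Only numpy, scipy, OpenCV 4.12 (cv2) and the standard library are available. Lean on these libraries where they do the work, as an engineer would, in place of code of your own. Each camera call takes 0.05 s, during which the arm holds its last target. There are 200 camera calls.

## Working session

There is one attempt and no reset: what is moved stays moved. The work goes in short steps, Python scripts to look and compute and a shell command to move; the robot and the scene stay as the last step left them, time stands still between calls to the robot, and variables do not carry over. Pictures are saved under pics/ and viewed, at most 14 in all, crops included, and the job is handed in when it is done.

```bash
ls; mkdir -p pics
cat > look.py <<'E'
import cv2,sys
from plant import robot,read_camera
for n in sys.argv[2:]:
    c=read_camera(n); cv2.imwrite(f'pics/{sys.argv[1]}_{n}.png',c['image'])
    print(n,c['K'].tolist() if hasattr(c['K'],'tolist') else c['K'])
    print(c.get('extrinsics',c.get('mount')))
E
python3 look.py a scene top; python3 -c "
from plant import robot;print(robot.read_state(),robot.grip_point_offset)"
```

```text
pics
scene [[451.06316490173833, 0.0, 318.4337177753401], [0.0, 451.06316490173833, 243.92479915881285], [0.0, 0.0, 1.0]]
[[ 0.86545368  0.50097674 -0.00349861 -0.41406404]
 [ 0.31865516 -0.55584908 -0.76778297 -0.07758953]
 [-0.38658611  0.66336574 -0.64070045  1.42738342]
 [ 0.          0.          0.          1.        ]]
top [[567.1522219916857, 0.0, 311.66976507252673], [0.0, 567.1522219916857, 237.3491812164099], [0.0, 0.0, 1.0]]
[[ 0.0124204  -0.99981192  0.01489482 -0.1005398 ]
 [-0.98992351 -0.01439618 -0.14086945  0.54174686]
 [ 0.14105738 -0.01299508 -0.98991613  1.7313342 ]
 [ 0.          0.          0.          1.        ]]
{'t': 0.1, 'q': array([-1.28642108e+00,  1.31056733e-01,  1.48917153e+00, -2.33060043e-05,
        1.52300327e+00, -8.54096055e-02]), 'dq': array([ 0.00053112, -0.0021384 , -0.00215184,  0.00089469, -0.00152949,
       -0.00057287]), 'joint_torque': array([ 2.35297201e-03, -5.61340427e+01, -4.93094838e+01,  7.72373937e-02,
        2.91246304e-02, -1.62141907e-05]), 'tool_pos': array([ 0.2167114 , -0.55894509,  0.21770899]), 'orientation': array([-3.08644640e+00, -5.77255264e-01,  2.91914246e-04]), 'force': array([-0.08480627, -0.7421027 , -0.64650306]), 'wrist_torque': array([ 0.03570385,  0.00489812, -0.0446253 ]), 'gripper_force': 0.0, 'opening': 0.0932884636310869} 0.0188
```

View pics/a_scene.png

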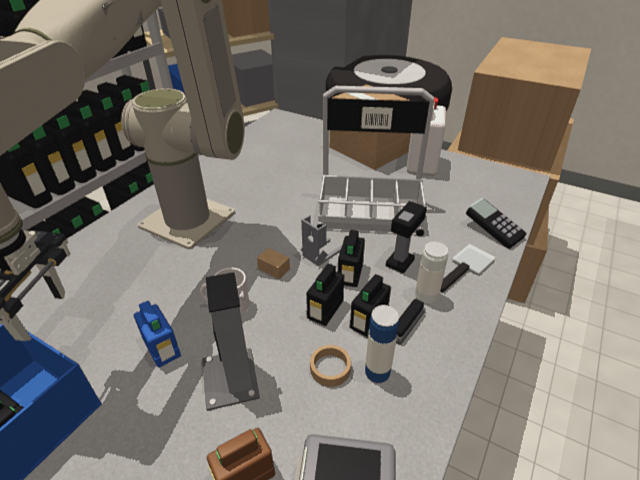

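View pics/a_top.png

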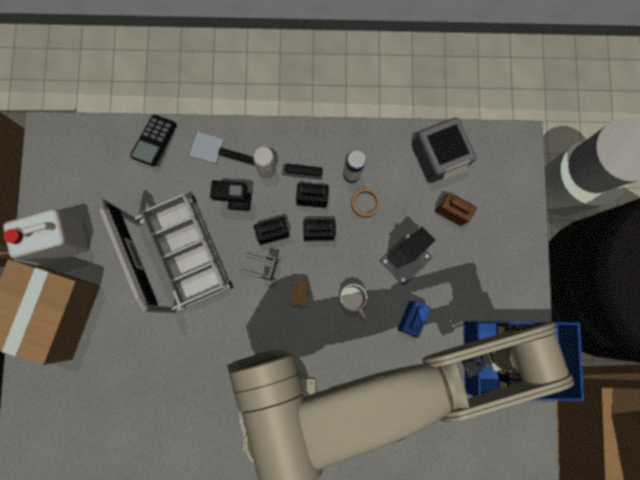

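The scene shows three black cases (scene px (351,258), (325,295), (370,305)), with blue (157,333) and brown (240,458) lookalikes. The holder is near (315,240), the scanner (405,235), the post (225,340) and the rack (370,205). I'll enlarge both views.

```bash
cat > h.py <<'E'
import numpy as np,cv2
K={'scene':np.array([[451.0632,0,318.4337],[0,451.0632,243.9248],[0,0,1]]),'top':np.array([[567.15222,0,311.66977],[0,567.15222,237.34918],[0,0,1]])}
E={'scene':np.array([[.86545368,.50097674,-.00349861,-.41406404],[.31865516,-.55584908,-.76778297,-.07758953],[-.38658611,.66336574,-.64070045,1.42738342]]),
'top':np.array([[.0124204,-.99981192,.01489482,-.1005398],[-.98992351,-.01439618,-.14086945,.54174686],[.14105738,-.01299508,-.98991613,1.7313342]])}
def at(cam,u,v,z):
    R,t=E[cam][:,:3],E[cam][:,3]; c=-R.T@t; d=R.T@np.linalg.inv(K[cam])@[u,v,1]
    return c+d*(z-c[2])/d[2]
def proj(cam,p):
    q=K[cam]@(E[cam][:,:3]@np.asarray(p,float)+E[cam][:,3]); return q[:2]/q[2]
def tri(a,b):  # pixel in scene a, in top b
    A=[];
    for cam,(u,v) in(('scene',a),('top',b)):
        P=K[cam]@E[cam]; A+= [u*P[2]-P[0],v*P[2]-P[1]]
    X=np.linalg.svd(np.array(A))[2][-1]; return X[:3]/X[3]
def crop(src,x0,y0,x1,y1,s,out):
    cv2.imwrite(out,cv2.resize(cv2.imread(src)[y0:y1,x0:x1],None,fx=s,fy=s,interpolation=cv2.INTER_CUBIC))
E
python3 -c "
from h import *
crop('pics/a_top.png',95,130,345,320,3.2,'pics/c1.png')
a=cv2.imread('pics/a_top.png')[130:350,340:600];b=cv2.imread('pics/a_scene.png')[180:420,190:430]
crop('pics/a_scene.png',190,180,450,375,3,'pics/c2.png')
crop('pics/a_top.png',340,130,600,325,3,'pics/c3.png')
for n,u,v,z in[('c1',271,229,.11),('c2',319,228,.11),('c3',312,194,.11),('bin',490,375,.1),('post',415,244,.268),('scan',232,190,.166)]: print(n,at('top',u,v,z).round(3))
"
```

```text
c1 [0.556 0.03  0.11 ]
c2 [ 0.562 -0.114  0.11 ]
c3 [ 0.666 -0.092  0.11 ]
bin [ 0.135 -0.619  0.1  ]
post [ 0.496 -0.371  0.268]
scan [0.661 0.143 0.166]
```

View pics/c1.png

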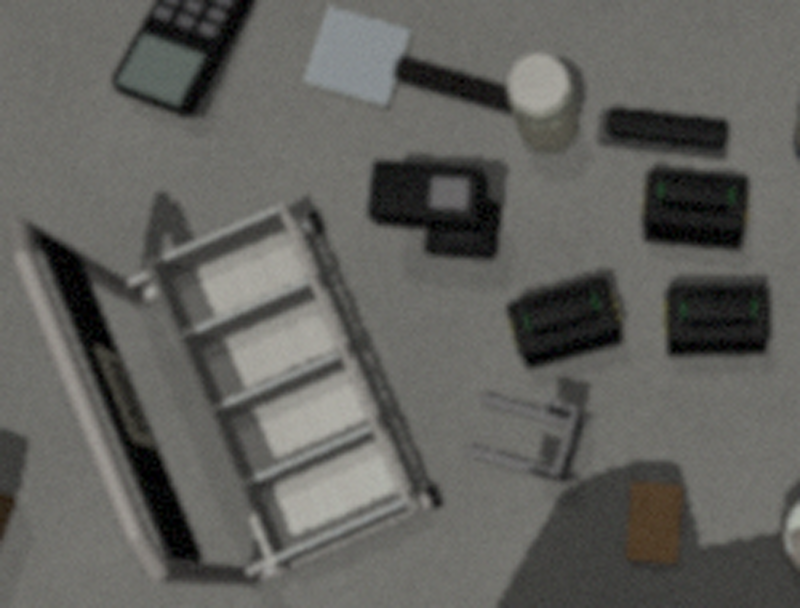

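View pics/c2.png

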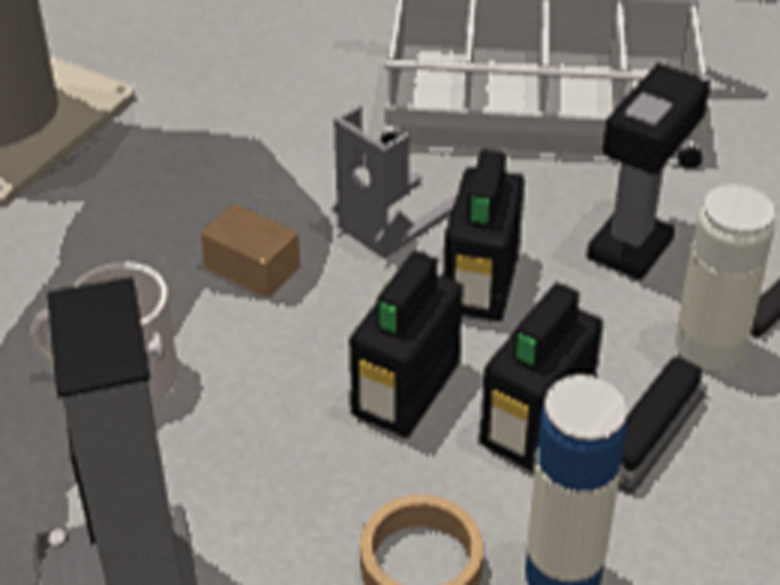

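View pics/c3.png

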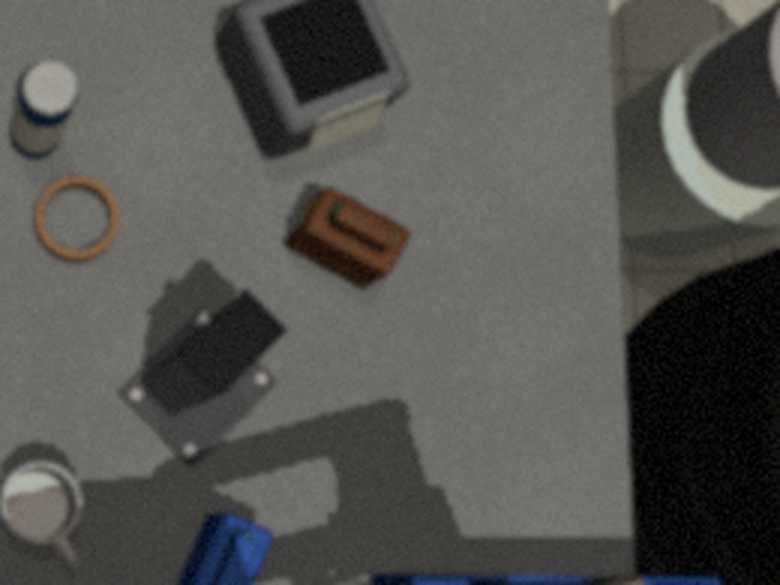

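```bash
python3 look.py w0 wrist; python3 -c "
from h import *
np.set_printoptions(precision=3,suppress=True)
for c in K: print(c,-E[c][:,:3].T@E[c][:,3])
print('scene post top',[at('scene',u,v,.268)[:2] for u,v in((207,280),(236,274),(239,305),(211,311))])
print('top post',[at('top',340+u/3,130+v/3,.268)[:2] for u,v in((250,290),(285,328),(175,345),(205,400))])
print('foot bolts',[at('top',340+u/3,130+v/3,.01)[:2] for u,v in((203,318),(136,394),(190,452),(262,380))])
c1=lambda u,v,z:at('top',95+u/3.2,130+v/3.2,z)[:2]
d=[(c1(*a,.102),c1(*b,.102)) for a,b in(((312,290),(185,333)),((345,360),(220,407)),((375,432),(252,478)))]
for f,b in d: print('div',f,b,np.degrees(np.arctan2(*(b-f)[::-1])),np.linalg.norm(b-f))
print('row dir', np.degrees(np.arctan2(*(d[0][0]-d[2][0])[::-1])),np.linalg.norm(d[0][0]-d[2][0]))
print('label scene/top',tri((377,119),(95+122/3.2,130+395/3.2)))
for n,a,b in(('case1',(525,322),(592,300)),('case2',(682,312),(757,312)),('case3',(658,195),(734,195))):
  A,B=c1(*a,.1),c1(*b,.1);print(n,(A+B)/2,np.degrees(np.arctan2(*(B-A)[::-1])),np.linalg.norm(A-B))
print('scan head corners',[c1(*p,.166) for p in((373,162),(487,167),(480,228),(370,215))])
print('holder plate top ends',c1(590,410,.13),c1(570,478,.13),'fork tips',c1(487,398,.01),c1(473,449,.01))
"
```

```text
wrist [[371.64829954431775, 0.0, 322.4484282588569], [0.0, 371.64829954431775, 240.1184457307233], [0.0, 0.0, 1.0]]
[[-8.22465883e-04 -9.59319871e-01 -2.82320223e-01  7.94152895e-02]
 [ 9.99998762e-01 -4.10241984e-04 -1.51923788e-03 -1.27995563e-04]
 [ 1.34161548e-03 -2.82321123e-01  9.59319021e-01 -1.65467364e-01]
 [ 0.00000000e+00  0.00000000e+00  0.00000000e+00  1.00000000e+00]]
scene [ 0.935 -0.783  0.854]
top [ 0.293 -0.07   1.792]
scene post top [array([ 0.455, -0.369]), array([ 0.491, -0.33 ]), array([ 0.545, -0.389]), array([ 0.511, -0.424])]
top post [array([ 0.544, -0.395]), array([ 0.51 , -0.426]), array([ 0.493, -0.326]), array([ 0.443, -0.352])]
foot bolts [array([ 0.556, -0.399]), array([ 0.474, -0.327]), array([ 0.414, -0.384]), array([ 0.491, -0.461])]
div [0.58  0.267] [0.537 0.384] 110.03213833600222 0.12448016006108568
div [0.514 0.234] [0.468 0.348] 111.8319290871081 0.12329311259321059
div [0.447 0.203] [0.402 0.315] 111.568242361013 0.12062498148188772
row dir 25.70326559891444 0.14786374382663328
label scene/top [0.457 0.383 0.288]
case1 [0.564 0.035] -70.69507194772149 0.06635870851059107
case2 [ 0.565 -0.117] -89.15166450963353 0.07083478770482644
case3 [ 0.677 -0.093] -89.09473216948398 0.07241744733438345
scan head corners [array([0.689, 0.204]), array([0.686, 0.099]), array([0.628, 0.104]), array([0.639, 0.205])]
holder plate top ends [0.467 0.002] [0.404 0.019] fork tips [0.49  0.109] [0.439 0.121]
```

View pics/w0_wrist.png

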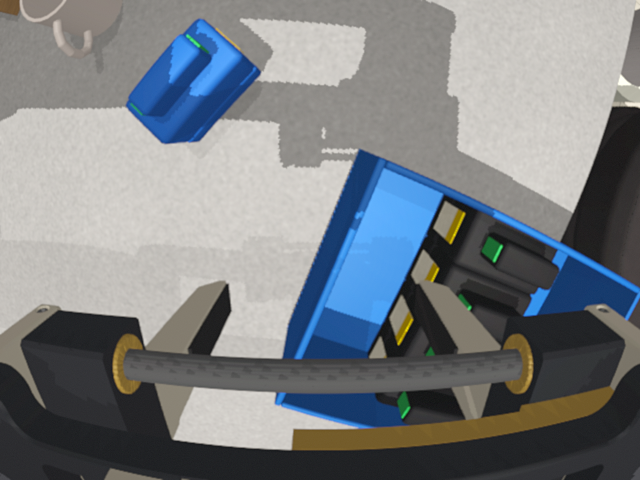

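The wrist view shows the tote holding boxed stock cases (px ~(470,270)), which are not on the counter. Blue lookalike is at (190,80). The three black cases on the counter are the ones meant. Next I move above the holder, staying clear of the post.

```bash
cat >> h.py <<'E'
from scipy.spatial.transform import Rotation as Rn
WM=np.array([[-8.22465883e-04,-.959319871,-.282320223,.0794152895],[.999998762,-4.10241984e-4,-1.51923788e-3,-1.27995563e-4],[1.34161548e-3,-.282321123,.959319021,-.165467364]])
def _w():
    s=STATE; R=Rn.from_rotvec(s['orientation']).as_matrix()
    return R@WM[:,:3], R@WM[:,3]+s['tool_pos']
STATE=None
def wat(u,v,z):
    R,c=_w(); d=np.array([u-322.44843,v-240.11845]); r=np.hypot(*d); th=r/371.6483
    k=np.r_[d/max(r,1e-9)*np.sin(th),np.cos(th)]; k=R@k; return c+k*(z-c[2])/k[2]
def wproj(p):
    R,c=_w(); k=R.T@(np.asarray(p)-c); th=np.arctan2(np.hypot(*k[:2]),k[2]); return k[:2]/np.hypot(*k[:2])*th*371.6483+[322.44843,240.11845]
def snap(name):
    global STATE
    from plant import robot,read_camera
    import pickle
    STATE=robot.read_state(); im=read_camera('wrist')['image']; cv2.imwrite(f'pics/{name}.png',im); pickle.dump(STATE,open(f'pics/{name}.pkl','wb')); return im
def load(name):
    global STATE
    import pickle; STATE=pickle.load(open(f'pics/{name}.pkl','rb'))
def yaw(p,q): return np.degrees(np.arctan2(q[1]-p[1],q[0]-p[0]))
E
python3 -c "
from h import *
print('screw head guess in scene',proj('scene',[.526,-.353,.245]),'other face',proj('scene',[.475,-.40,.245]))"
python3 -m inch '[20,60,80,5,100,40,100,90,10,100,223,609,90,53,100,223,609,90,53,100,223,609,90,53,100,223,609,90,53,100,223,609,90,53,100,223,609,90,53,100,223,609,90,53,100,223,609,90,53,100]' 40
```

```text
screw head guess in scene [244.49082689 297.0684019 ] other face [206.29272688 303.23164599]
t: 0.98
tool_pos: [0.3523, -0.1889, 0.2941]
orientation: [2.505, 1.895, 0.0]
force: [1.2, 0.8, -1.5]
opening: 0.0932
gripper_force: 0.0
```

```bash
python3 -m inch '[84,210,-20,0,100,84,210,-20,0,100,84,210,-20,0,100,84,210,-20,0,100,84,210,-20,0,100,84,210,-20,0,100,84,210,-20,0,100,84,210,-20,0,100,84,210,-20,0,100]'
python3 -c "
from h import *
snap('w1')"
```

```text
t: 1.73
tool_pos: [0.436, 0.0188, 0.274]
orientation: [-2.506, -1.895, 0.001]
force: [-0.3, 0.6, 0.4]
opening: 0.0926
gripper_force: 0.0
```

View pics/w1.png

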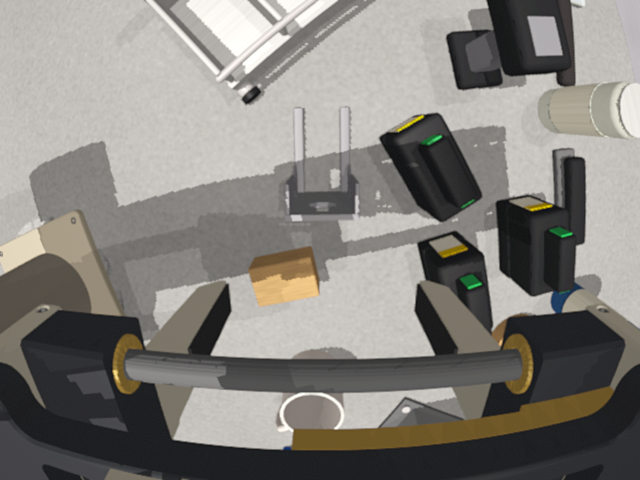

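The holder is at px (321,200): back top edge (287..356,219), flange fronts at y≈180, fork tips (299,110) and (345,110). The cases are at (435,165), (460,270) and (540,240).

```bash
python3 -c "
from h import *
np.set_printoptions(precision=3,suppress=True)
crop('pics/w1.png',260,90,390,240,4,'pics/w1c.png')
load('w1');
a,b=wat(287,219,.13),wat(356,219,.13);print('back top',a,b,(a+b)/2,np.linalg.norm(a-b),yaw(a,b))
f=wat(299,110,.01),wat(345,110,.01);m=(f[0]+f[1])/2;print('tips',f,m,np.linalg.norm(f[0]-f[1]));print('fork dir',yaw((a+b)/2,m),np.linalg.norm(((a+b)/2-m)[:2]))"
```

```text
back top [0.408 0.034 0.13 ] [0.465 0.018 0.13 ] [0.437 0.026 0.13 ] 0.05913466534522388 -15.820081668713707
tips (array([0.439, 0.129, 0.01 ]), array([0.489, 0.115, 0.01 ])) [0.464 0.122 0.01 ] 0.05223985239572439
fork dir 74.10363955414192 0.09980769544286826
```

View pics/w1c.png

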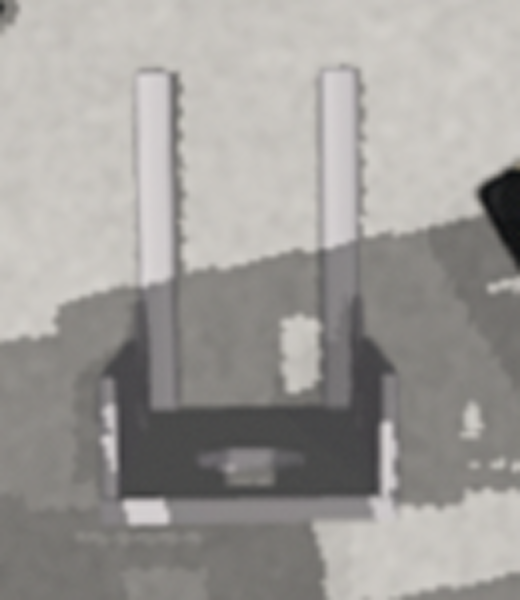

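```bash
python3 -m inch '[5.5,24,-30,0,100,5.5,24,-60,0,100,5.5,24,-90,0,100,5.5,24,-120,0,100,5.5,24,-150,0,100,5.5,24,-170,0,100,5.5,24,-183,0,100,5.5,24,-183,0,100,5.5,24,-183,0,50]' 25
python3 -m inch '[0,0,0,0,50,0,0,0,0,50,0,0,0,0,50,0,0,0,0,50,0,0,0,0,50,0,0,0,0,50]' 25
```

```text
t: 2.53
tool_pos: [0.4413, 0.0421, 0.0909]
orientation: [-2.507, -1.892, 0.002]
force: [0.5, -0.2, 0.5]
opening: 0.0899
gripper_force: 0.0
t: 3.03
tool_pos: [0.4425, 0.0431, 0.0921]
orientation: [2.505, 1.894, 0.002]
force: [-0.8, 0.0, 6.5]
opening: 0.0638
gripper_force: 24.9
```

```bash
python3 -m inch '[0,0,10,0,50,0,0,30,0,50,0,0,70,0,50,10,-20,110,10,50,40,-60,150,16,50,70,-100,190,22,50,90,-140,220,28,50,110,-180,230,35,50,130,-220,230,42,50,150,-255,230,49,50]'
python3 -m inch '[18,-45,0,6,50,18,-56,0,12,50,18,-56,0,12,50,18,-56,0,12,50,18,-56,0,12,50]'
python3 -c "
from h import *
np.set_printoptions(precision=3,suppress=True)
snap('w2');print(STATE['tool_pos'],wproj([.523,-.355,.245]))"
```

```text
t: 3.87
tool_pos: [0.5643, -0.1611, 0.3141]
orientation: [1.484, 2.766, 0.001]
force: [0.9, 0.6, -1.5]
opening: 0.0636
gripper_force: 24.9
t: 4.28
tool_pos: [0.5809, -0.2146, 0.3112]
orientation: [-1.2, -2.902, -0.001]
force: [0.6, -0.1, -2.2]
opening: 0.064
gripper_force: 25.0Traceback (most recent call last):
  File "<string>", line 4, in <module>
    snap('w2');print(STATE['tool_pos'],wproj([.523,-.355,.245]))
                     ~~~~~^^^^^^^^^^^^
TypeError: 'NoneType' object is not subscriptable
```

View pics/w2.png

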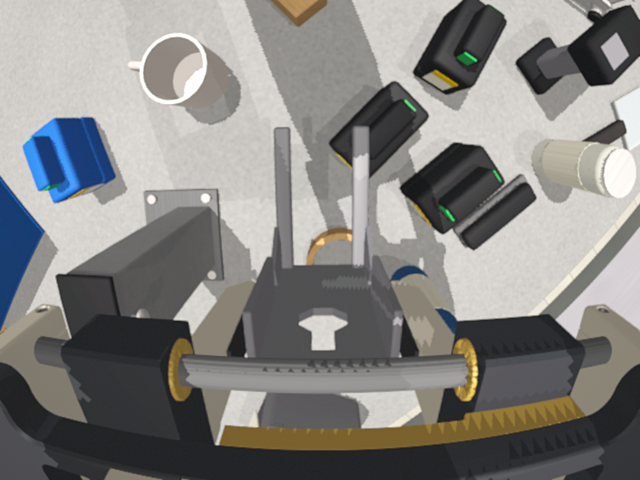

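Holder is held well; keyhole visible at (320,325). The screw head just shows at (143,313), with the post top at (88,300). I shift so it clears the gripper.

```bash
python3 -m inch '[20,-20,0,0,50,50,-45,20,0,50,50,-45,20,0,50,50,-45,20,0,50,50,-45,20,0,50,50,-45,20,0,50]'
python3 -c "
import h
from h import *
np.set_printoptions(precision=3,suppress=True)
snap('w3');print(h.STATE['tool_pos'],h.STATE['orientation'],wproj([.523,-.355,.245]))
crop('pics/w3.png',0,60,320,360,2.2,'pics/w3c.png')"
```

```text
t: 4.83
tool_pos: [0.6308, -0.2591, 0.332]
orientation: [1.196, 2.904, 0.0]
force: [0.4, -0.2, -2.8]
opening: 0.0639
gripper_force: 25.0
[ 0.631 -0.259  0.332] [1.196 2.904 0.   ] [136.327 235.353]
```

View pics/w3c.png

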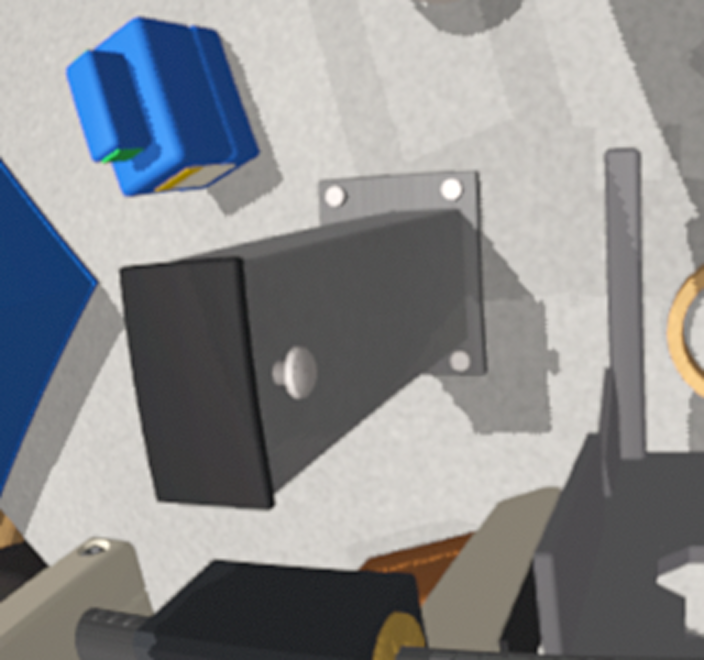

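```bash
python3 -c "
import h
from h import *
np.set_printoptions(precision=4,suppress=True)
load('w3'); P=lambda u,v,z:wat(u/2.2,60+v/2.2,z)
a,b,c,d=P(241,257,.268),P(273,507,.268),P(121,268,.268),P(158,500,.268)
print(a,b,c,d,np.linalg.norm(a-b),np.linalg.norm(a-c),'edge yaw',yaw(a,b),yaw(c,d),'mid',(a+b)/2)
print('head front centre',P(301,372,.245))
print('bolts',yaw(P(335,196,.01),P(451,189,.01)),yaw(P(451,189,.01),P(460,360,.01)),[P(335,196,.01),P(451,189,.01),P(460,360,.01)])
print('tool y yaw',np.degrees(2*np.arctan2(2.904,1.196))-90)
"
```

```text
[ 0.4855 -0.3236  0.268 ] [ 0.545  -0.3846  0.268 ] [ 0.4483 -0.3613  0.268 ] [ 0.508  -0.4221  0.268 ] 0.08524047034398134 0.05296005117829527 edge yaw -45.726107510074044 -45.49346557743629 mid [ 0.5153 -0.3541  0.268 ]
head front centre [ 0.5203 -0.3506  0.245 ]
bolts 44.76934938438802 -45.042956556539856 [array([ 0.4146, -0.38  ,  0.01  ]), array([ 0.4713, -0.3238,  0.01  ]), array([ 0.5475, -0.4001,  0.01  ])]
tool y yaw 45.231791443788296
```

```bash
python3 -m inch '[0,0,35,0,50,-10,-20,70,0,50,-25,-60,70,0,50,-39,-91,70,0,50,-39,-91,70,0,50,-39,-91,70,0,50,-39,-91,70,0,50]'
python3 -c "
import h
from h import *
np.set_printoptions(precision=3,suppress=True)
snap('w4');print(h.STATE['tool_pos'],h.STATE['orientation'],wproj([.52,-.351,.245]))
crop('pics/w4.png',130,60,350,230,3.5,'pics/w4c.png')"
```

```text
t: 5.47
tool_pos: [0.5918, -0.3506, 0.4018]
orientation: [1.198, 2.904, 0.001]
force: [-0.5, -0.2, -2.3]
opening: 0.0642
gripper_force: 25.0
[ 0.592 -0.351  0.402] [1.198 2.904 0.001] [264.64  167.382]
```

View pics/w4c.png

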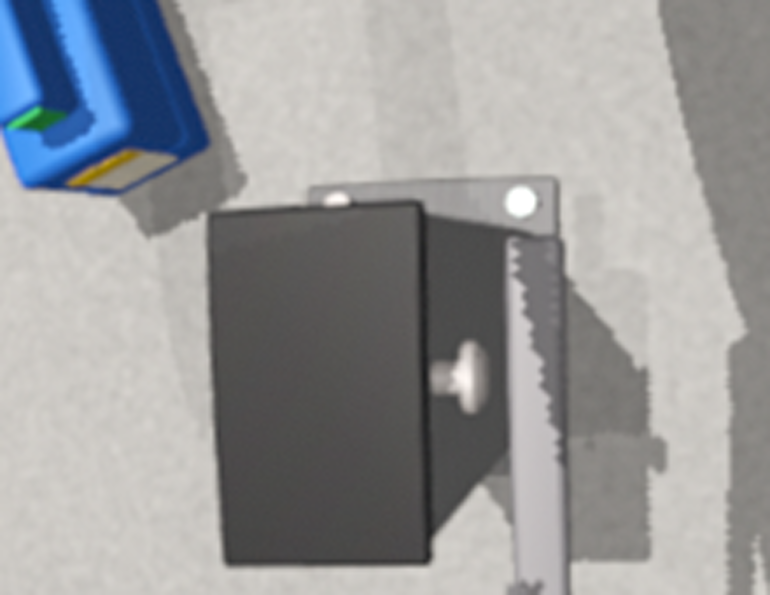

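```bash
python3 -c "
import h
from h import *
np.set_printoptions(precision=4,suppress=True)
load('w4'); P=lambda u,v,z:wat(130+u/3.5,60+v/3.5,z)
n=np.array([.7071,.7071,0]);t=np.array([.7071,-.7071,0])
for k,(u,v,z) in dict(a=(423,203,.268),b=(431,563,.268),c=(207,212,.268),d=(225,563,.268),head=(474,377,.245),shank=(440,378,.245),bolt=(521,201,.01)).items():
  p=P(u,v,z);print(k,p,'n',p@n,'t',p@t)
print(yaw(P(423,203,.268),P(431,563,.268)))
"
```

```text
a [ 0.4849 -0.3258  0.268 ] n 0.11247651173634089 t 0.5732623931849022
b [ 0.5448 -0.3864  0.268 ] n 0.11199658798737802 t 0.6584414345092107
c [ 0.4469 -0.3626  0.268 ] n 0.05967384907844538 t 0.5724002571534678
d [ 0.5075 -0.4232  0.268 ] n 0.059581661756393796 t 0.6580777154158853
head [ 0.5207 -0.3507  0.245 ] n 0.12019205464552643 t 0.6161890831971821
shank [ 0.5147 -0.3569  0.245 ] n 0.11154862486723241 t 0.6162749627370858
bolt [ 0.4716 -0.323   0.01  ] n 0.10508788125766079 t 0.5618750662402849
-45.32281784237952
```

```bash
python3 -m inch '[5,20,0,-7,50,0,40,0,-14,50,-10,50,0,-21,50,-20,50,0,-28,50,-29,42,0,-35,50,-29,42,0,-42,50,-29,42,0,-49,50,-29,42,0,-56,50,-29,42,0,-63,50,-29,42,0,-70,50]'
python3 -m inch '[0,0,0,-7,50,0,0,0,-14,50,0,0,0,-20.5,50,0,0,-30,-20.5,50,0,0,-60,-20.5,50,0,0,-90,-20.5,50,0,0,-120,-20.5,50,0,0,-150,-20.5,50,0,0,-150,-20.5,50,0,0,-150,-20.5,50]'
python3 -c "
import h
from h import *
np.set_printoptions(precision=3,suppress=True)
snap('w5');p=h.STATE['tool_pos'];o=h.STATE['orientation'];print(p,'n',(p[0]+p[1])*.7071,'t',(p[0]-p[1])*.7071,'yaw y',np.degrees(2*np.arctan2(o[1],o[0]))-90,wproj([.5197,-.3516,.245]))
crop('pics/w5.png',200,190,450,370,3,'pics/w5c.png')"
```

```text
t: 6.35
tool_pos: [0.5637, -0.3076, 0.4016]
orientation: [-2.65, -1.687, -0.001]
force: [0.5, 0.1, -2.1]
opening: 0.0638
gripper_force: 25.0
t: 7.18
tool_pos: [0.5625, -0.3074, 0.2496]
orientation: [-2.901, -1.195, 0.004]
force: [-0.3, -0.3, -1.7]
opening: 0.0636
gripper_force: 25.0
[ 0.562 -0.307  0.25 ] n 0.18037110199701384 t 0.6150471348411983 yaw y -405.21317968224184 [325.512 390.858]
```

View pics/w5c.png

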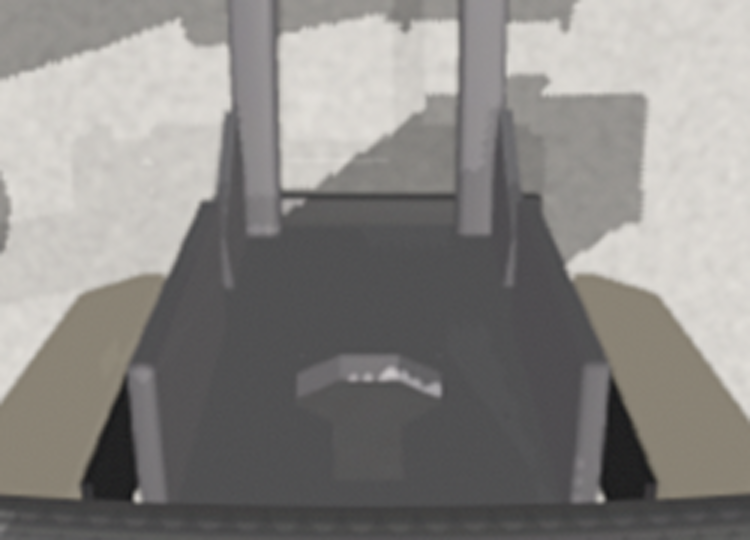

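The screw is hidden behind the plate here; the keyhole is centred at crop (370,375). I now feel the way in by force.

```bash
python3 -m inch '[0.7,-0.7,2.5,0,50,-8,-9,2.5,0,50,-16,-17,2.5,0,50,-22,-23,2.5,0,50,-24,-25,2.5,0,50,-26,-27,2.5,0,50,-26,-27,2.5,0,50]'
python3 -m inch '[-1,-1,0,0,50,-2,-2,0,0,50,-3,-3,0,0,50,-4,-4,0,0,50,-4,-4,0,0,50]'
```

```text
t: 7.82
tool_pos: [0.5366, -0.3373, 0.254]
orientation: [2.906, 1.192, -0.0]
force: [0.3, -0.1, -2.1]
opening: 0.0638
gripper_force: 25.0
t: 8.23
tool_pos: [0.5332, -0.3406, 0.2537]
orientation: [-2.906, -1.194, 0.0]
force: [-0.3, -0.3, -1.8]
opening: 0.0639
gripper_force: 25.0
```

```bash
python3 -m inch '[-2,-1,-1,0,50,-2.7,-1.7,-1,0,50,-3.4,-2.4,-1,0,50,-3.4,-2.4,-1,0,50]'
python3 -m inch '[-0.7,-0.7,0,0,50,-1.4,-1.4,0,0,50,-2.1,-2.1,0,0,50,-2.1,-2.1,0,0,50]'
```

```text
t: 8.57
tool_pos: [0.53, -0.3426, 0.2527]
orientation: [-2.905, -1.194, -0.001]
force: [1.3, 1.7, -3.4]
opening: 0.0639
gripper_force: 25.0
t: 8.9
tool_pos: [0.5299, -0.3427, 0.2528]
orientation: [-2.903, -1.197, -0.007]
force: [9.5, 10.0, -3.4]
opening: 0.0633
gripper_force: 25.0
```

```bash
python3 -m inch '[2.3,2.3,0,0,50,2.3,2.3,-3,0,50,2.3,2.3,-7,0,50,2.3,2.3,-11,0,50,2.3,2.3,-15,0,50,2.3,2.3,-15,0,50]'
python3 -m inch '[0,0,-4,0,50,0,0,-8,0,50,0,0,-10,0,50,0,0,-10,0,50]'
```

```text
t: 9.4
tool_pos: [0.5297, -0.3425, 0.2364]
orientation: [-2.905, -1.194, 0.001]
force: [2.4, 2.0, -3.5]
opening: 0.0637
gripper_force: 25.0
t: 9.73
tool_pos: [0.5297, -0.3426, 0.2269]
orientation: [-2.905, -1.194, 0.001]
force: [1.3, 1.1, -3.4]
opening: 0.0636
gripper_force: 25.0
```

```bash
python3 -m inch '[0,0,-0.7,0,50,0,0,-1.4,0,50,0,0,-2,0,50,0,0,-2,0,50]'
python3 -m inch '[0,0,-0.7,0,50,0,0,-1.4,0,50,0,0,-2,0,50,0,0,-2,0,50]'
```

```text
t: 10.07
tool_pos: [0.53, -0.3429, 0.2259]
orientation: [2.906, 1.194, -0.0]
force: [0.5, 0.3, -2.1]
opening: 0.0636
gripper_force: 25.0
t: 10.4
tool_pos: [0.5302, -0.3431, 0.2255]
orientation: [2.904, 1.194, 0.001]
force: [-3.1, 2.0, 6.4]
opening: 0.0634
gripper_force: 25.0
```

```bash
python3 -m inch '[0,0,1.5,0,60,0,0,1.5,0,100,0,0,1.5,0,100,0,0,1.5,0,100,0,0,1.5,0,100,0,0,10,0,100,0,0,40,0,100,0,0,80,0,100,0,0,110,0,100,0,0,110,0,100]'
cat > green.py <<'E'
import sys,cv2,h
from h import *
np.set_printoptions(precision=3,suppress=True)
from plant import read_camera
cam=sys.argv[1]
im=snap(sys.argv[2]) if cam=='wrist' else read_camera(cam)['image']
if cam!='wrist': cv2.imwrite(f'pics/{sys.argv[2]}.png',im)
b,g,r=[im[:,:,i].astype(int) for i in range(3)]
m=((g>b+12)&(g>r+12)).astype(np.uint8)
n,_,st,c=cv2.connectedComponentsWithStats(m)
f=wat if cam=='wrist' else (lambda u,v,z:at(cam,u,v,z))
if cam=='wrist': print(h.STATE['tool_pos'],h.STATE['orientation'])
for i in range(1,n):
    if st[i,4]>=int(sys.argv[3]): print(c[i].round(1),st[i,4],f(*c[i],.118)[:2])
E
python3 green.py top g1 3; python3 green.py scene g2 8; python3 green.py wrist g3 8
```

```text
t: 11.23
tool_pos: [0.5319, -0.3442, 0.3436]
orientation: [2.896, 1.19, 0.01]
force: [1.1, -1.5, 1.5]
opening: 0.0933
gripper_force: 0.0
[301.3 189.2] 6 [ 0.678 -0.059]
[323.  190.9] 9 [ 0.674 -0.125]
[280.3 223.9] 9 [0.571 0.002]
[308.3 226.4] 9 [ 0.565 -0.082]
[330.  225.2] 8 [ 0.569 -0.147]
[259.5 230.2] 6 [0.551 0.064]
[515.1 331.3] 22 [ 0.263 -0.691]
[515.5 350.6] 21 [ 0.207 -0.69 ]
[516.6 370.5] 22 [ 0.15  -0.691]
[517.2 389.8] 28 [ 0.096 -0.691]
[17.1  4.8] 150 [-2.669  1.199]
[46.5  1.6] 53 [-2.576  1.364]
[144.5  86.1] 83 [-0.715  0.536]
[126.3  94.3] 101 [-0.712  0.431]
[106.8 102.7] 109 [-0.712  0.329]
[ 85.7 111.7] 124 [-0.712  0.227]
[ 62.9 121.4] 134 [-0.712  0.124]
[ 38.2 132. ] 151 [-0.712  0.022]
[ 11.3 143.6] 167 [-0.712 -0.081]
[148.7 177.5] 54 [-0.126 -0.004]
[133.2 187. ] 76 [-0.126 -0.067]
[ 96.7 209.2] 89 [-0.126 -0.199]
[ 76.8 221.2] 102 [-0.127 -0.264]
[ 55.2 234.4] 113 [-0.127 -0.33 ]
[ 32.  248.6] 127 [-0.127 -0.396]
[349.5 249.4] 54 [ 0.569 -0.001]
[  6.8 263.9] 139 [-0.127 -0.462]
[318.6 285.1] 58 [ 0.565 -0.148]
[364.8 295.7] 62 [ 0.672 -0.126]
[155.3 324.6] 55 [ 0.327 -0.42 ]
[ 12.4 408.9] 25 [ 0.249 -0.686]
[254.6 434.4] 11 [ 0.649 -0.51 ]
[218.1 456. ] 25 [ 0.619 -0.569]
[ 0.531 -0.343  0.337] [2.902 1.193 0.004]
[166.   23.4] 41 [ 0.562 -0.074]
[210.1  59.4] 163 [ 0.565 -0.145]
[495.2 237.1] 116 [ 0.651 -0.507]
```

```bash
python3 -m inch '[0,20,0,6,100,10,60,0,12,100,20,100,0,18,100,35,140,-20,25,100,35,180,-50,32,100,35,210,-80,39,100,35,228,-120,46,100,35,228,-160,46,100,35,228,-200,46,100,35,228,-241,46,100]' 30
python3 -m inch '[0,0,0,0,100,0,0,0,0,20,0,0,0,0,10,0,0,0,0,10,0,0,0,0,10,0,0,0,0,10,0,0,0,0,10,0,0,0,0,10,0,0,0,0,10,0,0,0,0,10]' 30
```

```text
t: 12.22
tool_pos: [0.5634, -0.1132, 0.0992]
orientation: [-2.205, -2.235, 0.002]
force: [1.1, -0.2, -0.3]
opening: 0.0931
gripper_force: 0.0
t: 13.05
tool_pos: [0.5651, -0.1148, 0.1029]
orientation: [2.208, 2.235, 0.0]
force: [-0.4, -0.2, 0.8]
opening: 0.0377
gripper_force: 0.0
```

```bash
python3 -m inch '[0,0,-6,0,10,0,0,-6,0,10,0,0,-6,0,10,0,0,-6,0,10,0,0,-6,0,10,0,0,-6,0,10]' 30
python3 -m inch '[0,0,10,0,10,0,0,40,0,10,0,0,80,0,10,0,0,110,0,10,0,0,130,0,10,0,0,130,0,10]' 30
python3 green.py wrist g4 20
```

```text
t: 13.55
tool_pos: [0.5647, -0.1147, 0.0962]
orientation: [-2.207, -2.234, 0.001]
force: [-0.9, -0.3, -3.0]
opening: 0.0239
gripper_force: 30.6
t: 14.05
tool_pos: [0.5681, -0.1157, 0.2342]
orientation: [2.201, 2.228, 0.008]
force: [1.1, -1.5, -2.7]
opening: 0.0238
gripper_force: 30.5
[ 0.568 -0.116  0.234] [2.201 2.228 0.008]
[294.1   1.5] 46 [0.545 0.068]
[322.7  80.8] 173 [0.568 0.004]
[456.2 165. ] 126 [ 0.674 -0.057]
[321.6 241.9] 804 [ 0.568 -0.121]
[447.3 246.3] 66 [ 0.672 -0.124]
```

```bash
python3 -m inch '[0,0,40,0,10,0,20,80,5,10,-10,60,116,10,10,-20,100,116,15,10,-30,140,116,20,10,-41,180,116,20,10,-41,220,116,20,10,-41,260,116,20,10,-41,300,116,20,10,-41,314,116,20,10]'
python3 -m inch '[0,0,0,0,10,0,0,0,0,10,0,0,0,0,10,0,0,0,0,10]'
python3 -c "
import h
from h import *
np.set_printoptions(precision=3,suppress=True)
snap('w6');print(h.STATE['tool_pos'],h.STATE['orientation'])"
```

```text
t: 14.93
tool_pos: [0.5223, 0.2036, 0.3398]
orientation: [-1.78, -2.584, 0.003]
force: [0.5, -1.0, -4.0]
opening: 0.0241
gripper_force: 30.0
t: 15.27
tool_pos: [0.5239, 0.1981, 0.3415]
orientation: [-1.787, -2.582, 0.003]
force: [0.6, 0.5, -4.6]
opening: 0.024
gripper_force: 30.0
[0.524 0.198 0.342] [-1.787 -2.582  0.003]
```

View pics/w6.png

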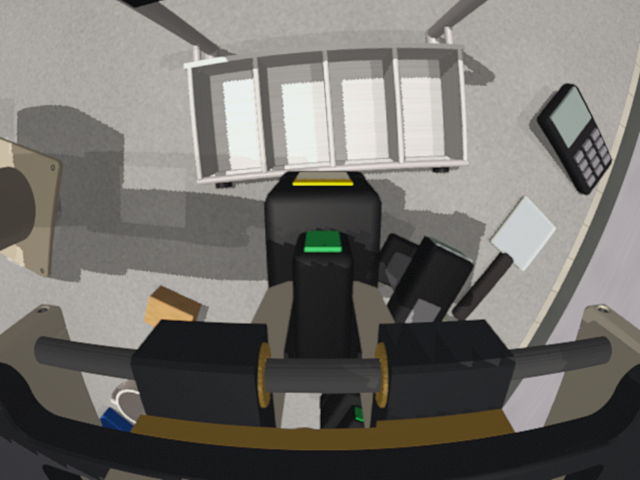

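View shows the rack: front rail (201,182)–(466,163), back edge (192,66)–(462,46), dividers (257,57)-(266,173), (325,52)-(334,168), (395,49)-(400,165). I fit its pose.

```bash
cat > rack.py <<'E'
import h
from h import *
from scipy.optimize import least_squares
np.set_printoptions(precision=4,suppress=True)
load('w6')
pts=[((201,182),-.07,.155,.099),((466,163),-.07,-.155,.099),((192,66),.07,.158,.102),((462,46),.07,-.158,.102),((257,57),.067,.076,.102),((266,174),-.067,.076,.1),((325,52),.067,0,.102),((334,170),-.067,0,.1),((395,49),.067,-.076,.102),((400,166),-.067,-.076,.1)]
W=lambda p,x,y,z:[p[0]+x*np.cos(p[2])-y*np.sin(p[2]),p[1]+x*np.sin(p[2])+y*np.cos(p[2]),z]
f=lambda p:np.ravel([wproj(W(p,x,y,z+p[3]))-np.array(uv) for uv,x,y,z in pts])
s=least_squares(f,[.491,.291,1.94,0],loss='soft_l1',f_scale=2)
print(s.x,np.degrees(s.x[2]));print(f(s.x).reshape(-1,2))
for y in(.114,.038,-.038,-.114):print('bay',y,W(s.x,0,y,0),W(s.x,-.006,y,0))
print('label',W(s.x,.089,0,.29))
E
python3 rack.py; python3 -c "
from plant import robot;print(robot.read_state()['orientation'])"
```

```text
[ 0.4929  0.3006  2.0013 -0.0107] 114.66388891537758
[[ 0.9703  0.9202]
 [-1.0405  2.3583]
 [-4.1757 -0.336 ]
 [ 0.2222  1.7372]
 [ 0.1927  0.314 ]
 [ 1.0422 -0.0966]
 [ 0.59   -1.1606]
 [ 0.0467 -1.3179]
 [-1.219  -0.5517]
 [ 0.6589 -0.9914]]
bay 0.114 [np.float64(0.3893020372943412), np.float64(0.2530250081444898), 0] [np.float64(0.3918058036758223), np.float64(0.24757237997937848), 0]
bay 0.038 [np.float64(0.4583686607190849), np.float64(0.2847393823099161), 0] [np.float64(0.4608724271005659), np.float64(0.27928675414480475), 0]
bay -0.038 [np.float64(0.5274352841438285), np.float64(0.3164537564753423), 0] [np.float64(0.5299390505253095), np.float64(0.31100112831023097), 0]
bay -0.114 [np.float64(0.5965019075685721), np.float64(0.34816813064076857), 0] [np.float64(0.5990056739500531), np.float64(0.34271550247565724), 0]
label [np.float64(0.4557627711061549), np.float64(0.38147722050844735), 0.29]
[-1.78813980e+00 -2.58239713e+00  1.76145277e-03]
```

```bash
sed -i 's/z+p\[3\]/z/' rack.py; python3 rack.py | grep -v '^ \['
```

```text
[0.4928 0.3    2.0032 0.    ] 114.77754782037356
[[-2.0055  2.9555]
bay 0.114 [np.float64(0.3893112594277173), np.float64(0.25217616932834713), 0] [np.float64(0.391825837374837), np.float64(0.24672851866518417), 0]
bay 0.038 [np.float64(0.45831483449444754), np.float64(0.2840274899918632), 0] [np.float64(0.4608294124415673), np.float64(0.2785798393287003), 0]
bay -0.038 [np.float64(0.5273184095611778), np.float64(0.31587881065537926), 0] [np.float64(0.5298329875082974), np.float64(0.3104311599922163), 0]
bay -0.114 [np.float64(0.596321984627908), np.float64(0.34773013131889535), 0] [np.float64(0.5988365625750277), np.float64(0.3422824806557324), 0]
label [np.float64(0.45551704914553726), np.float64(0.3807599684938711), 0.29]
```

```bash
python3 -m inch '[18,36,0,2,10,36,72,-10,4,10,54,108,-30,4,10,75,144,-60,4,10,75,144,-90,4,10,75,144,-110,4,10,75,144,-110,4,10,75,144,-110,4,10]'
python3 -c "
from plant import robot;s=robot.read_state();print(s['tool_pos'],s['orientation'])"
```

```text
t: 15.98
tool_pos: [0.5984, 0.3416, 0.2308]
orientation: [-1.696, -2.642, 0.006]
force: [0.6, 0.4, -3.4]
opening: 0.0236
gripper_force: 30.0
[0.59839607 0.3416458  0.23080365] [-1.69571977 -2.64210577  0.0060421 ]
```

```bash
python3 -m inch '[0.5,0.5,-15,0,10,0.5,0.5,-30,0,10,0.5,0.5,-45,0,10,0.5,0.5,-60,0,10,0.5,0.5,-75,0,10,0.5,0.5,-90,0,10,0.5,0.5,-90,0,10]'
python3 -m inch '[0,0,-6,0,10,0,0,-10,0,10,0,0,-13,0,10,0,0,-13,0,10,0,0,-13,0,10]'
```

```text
t: 16.57
tool_pos: [0.5997, 0.3424, 0.1427]
orientation: [-1.697, -2.644, 0.001]
force: [-0.4, 0.0, -4.8]
opening: 0.0241
gripper_force: 30.0
t: 16.98
tool_pos: [0.5998, 0.3438, 0.1304]
orientation: [1.695, 2.645, 0.001]
force: [-0.4, -0.7, -4.6]
opening: 0.0238
gripper_force: 30.0
```

```bash
python3 -m inch '[0,0,-1.5,0,10,0,0,-3,0,10,0,0,-4,0,10,0,0,-4,0,10]'
python3 -m inch '[0,0,0,0,48,0,0,0,0,48,0,0,0,0,48,0,0,0,0,48,0,0,20,0,48,0,0,50,0,48,0,0,90,0,80,0,0,130,0,100,0,0,170,0,100,0,0,170,0,100]'
python3 green.py wrist g5 20; python3 green.py scene g6 8 | awk '{print}' | grep '0\.[4-7]'
```

```text
t: 17.32
tool_pos: [0.5998, 0.3438, 0.1264]
orientation: [1.695, 2.645, 0.001]
force: [-0.8, -0.6, -0.2]
opening: 0.024
gripper_force: 30.0
t: 18.15
tool_pos: [0.6024, 0.3451, 0.3077]
orientation: [1.691, 2.638, 0.021]
force: [0.9, 0.8, 3.0]
opening: 0.0668
gripper_force: 0.0
[0.602 0.345 0.308] [1.691 2.638 0.021]
[316.4 185.1] 127 [0.587 0.371]
[316.8 258.5] 64 [0.618 0.303]
[144.5  86.1] 81 [-0.716  0.536]
[126.4  94.2] 98 [-0.712  0.432]
[106.8 102.7] 109 [-0.712  0.329]
[ 85.7 111.6] 122 [-0.712  0.227]
[ 62.9 121.4] 134 [-0.712  0.124]
[ 38.2 132. ] 149 [-0.712  0.022]
[ 11.3 143.6] 167 [-0.712 -0.081]
[412.8 186.1] 50 [0.601 0.354]
[349.5 249.5] 52 [ 0.57  -0.001]
[  6.8 263.9] 139 [-0.127 -0.462]
[364.8 295.7] 61 [ 0.672 -0.126]
[155.3 324.6] 55 [ 0.327 -0.42 ]
[ 12.2 408.7] 23 [ 0.248 -0.686]
[254.6 434.4] 11 [ 0.649 -0.51 ]
[218.1 456. ] 25 [ 0.619 -0.569]
```

```bash
python3 -m inch '[7,-41,0,-4,100,14,-82,0,-8,100,21,-123,0,-12,100,28,-164,0,-16,100,35,-205,0,-20,100,42,-246,0,-24.5,100,49,-287,0,-24.5,100,56,-328,0,-24.5,100,63,-369,0,-24.5,100,70,-410,-20,-24.5,100]' 30
python3 green.py wrist g7 20
```

```text
t: 19.08
tool_pos: [0.6697, -0.0651, 0.2796]
orientation: [2.216, 2.222, 0.003]
force: [0.2, -0.1, 0.2]
opening: 0.0929
gripper_force: 0.0
[ 0.67  -0.065  0.28 ] [2.216 2.222 0.003]
[186.8  82.6] 140 [0.547 0.066]
[210.3 150. ] 172 [0.569 0.002]
[329.  214.4] 187 [ 0.676 -0.058]
[323.1 284.2] 58 [ 0.67  -0.126]
```

```bash
python3 -m inch '[3,-27,-20,-2,100,3,-27,-55,-2,100,3,-27,-90,-2,100,3,-27,-125,-2,100,3,-27,-160,-2,100,3,-27,-181,-2,100,3,-27,-181,-2,50,3,-27,-181,-2,10,3,-27,-181,-2,10,3,-27,-181,-2,10]' 30
python3 -m inch '[0,0,0,0,10,0,0,0,0,10,0,0,0,0,10,0,0,0,0,10,0,0,0,0,10,0,0,0,0,10,0,0,0,0,10,0,0,0,0,10]' 30
```

```text
t: 19.97
tool_pos: [0.6734, -0.0895, 0.0994]
orientation: [2.254, 2.184, 0.003]
force: [-1.0, -0.5, -0.1]
opening: 0.0708
gripper_force: 0.0
t: 20.63
tool_pos: [0.6719, -0.0891, 0.0966]
orientation: [-2.256, -2.186, -0.0]
force: [0.9, 0.5, -0.1]
opening: 0.0239
gripper_force: 29.8
```

```bash
python3 -m inch '[0,0,40,0,10,0,0,80,0,10,0,0,120,0,10,0,0,160,0,10,0,10,195,0,10,-10,40,204,4,10,-24,80,204,9,10,-38,120,204,14,10,-52,160,204,19,10,-66,200,204,24,10]'
python3 -m inch '[-15,40,0,2,10,-30,80,0,2.5,10,-45,120,0,2.5,10,-60,160,0,2.5,10,-76,200,0,2.5,10,-76,200,-35,2.5,10,-76,200,-70,2.5,10,-76,200,-70,2.5,10,-76,200,-70,2.5,10]'
```

```text
t: 21.47
tool_pos: [0.6054, 0.1094, 0.2997]
orientation: [-1.747, -2.609, 0.002]
force: [1.4, 0.7, -3.9]
opening: 0.024
gripper_force: 30.0
t: 22.22
tool_pos: [0.5285, 0.307, 0.2273]
orientation: [-1.693, -2.642, 0.011]
force: [0.3, 0.1, -3.5]
opening: 0.0239
gripper_force: 30.0
```

```bash
python3 -m inch '[1,3,-5,0,10,1,3,-25,0,10,1,3,-45,0,10,1,3,-65,0,10,1,3,-85,0,10,1,3,-95,0,10,1,3,-99,0,10,1,3,-99,0,10]'
python3 -m inch '[0,0,-2,0,10,0,0,-4,0,10,0,0,-4,0,10]'
```

```text
t: 22.88
tool_pos: [0.5324, 0.3108, 0.1323]
orientation: [1.696, 2.644, 0.001]
force: [-0.7, -1.0, -2.9]
opening: 0.0236
gripper_force: 30.0
t: 23.13
tool_pos: [0.5325, 0.3113, 0.1288]
orientation: [1.695, 2.644, 0.002]
force: [0.6, 0.4, -4.8]
opening: 0.0239
gripper_force: 30.0
```

```bash
python3 -m inch '[-1,0,-1.5,0,10,-1,0,-2.5,0,10,-1,0,-2.5,0,10]'
python3 -m inch '[0,0,0,0,46,0,0,0,0,46,0,0,0,0,46,0,0,0,0,46,0,0,20,0,46,0,0,50,0,46,0,0,90,0,80,0,0,130,0,100,0,0,170,0,100,0,0,170,0,100]'
python3 green.py scene g8 8 | grep '0\.[4-7]'; python3 green.py wrist g9 20
```

```text
t: 23.38
tool_pos: [0.5316, 0.3116, 0.1273]
orientation: [1.694, 2.644, 0.004]
force: [-2.2, 0.5, 4.8]
opening: 0.0237
gripper_force: 30.0
t: 24.22
tool_pos: [0.5338, 0.3124, 0.3061]
orientation: [1.691, 2.639, 0.019]
force: [0.4, 0.9, 2.1]
opening: 0.065
gripper_force: 0.0
[144.5  86.2] 83 [-0.715  0.535]
[126.4  94.3] 100 [-0.711  0.431]
[106.7 102.7] 108 [-0.712  0.328]
[ 85.7 111.7] 123 [-0.712  0.227]
[ 62.9 121.5] 133 [-0.712  0.124]
[ 38.2 132. ] 149 [-0.712  0.022]
[ 11.3 143.6] 167 [-0.712 -0.081]
[386.5 184.7] 48 [0.53  0.322]
[412.8 186.1] 50 [0.601 0.354]
[349.5 249.5] 54 [ 0.57  -0.001]
[  6.8 263.9] 139 [-0.127 -0.462]
[155.3 324.6] 55 [ 0.327 -0.42 ]
[ 12.1 408.6] 22 [ 0.248 -0.686]
[254.6 434.4] 11 [ 0.649 -0.51 ]
[218.1 456. ] 25 [ 0.619 -0.569]
[0.533 0.312 0.302] [1.692 2.64  0.014]
[318.5 184. ] 134 [0.518 0.34 ]
[403.  185.3] 137 [0.592 0.374]
[318.6 258.4] 65 [0.549 0.273]
[401.6 258.6] 61 [0.625 0.307]
[249.5 398.9] 201 [0.547 0.071]
```

```bash
python3 -m inch '[3,-40,0,-3,100,6,-80,0,-6,100,10,-120,0,-6.5,100,14,-160,0,-6.5,100,20,-200,0,-6.5,100,28,-240,0,-6.5,100,28,-278,-20,-6.5,100,28,-278,-60,-6.5,100,28,-278,-95,-6.5,100]' 30
python3 green.py wrist g10 20
```

```text
t: 25.07
tool_pos: [0.5583, 0.0302, 0.1974]
orientation: [-1.847, -2.541, 0.001]
force: [0.2, 0.3, -0.2]
opening: 0.0929
gripper_force: 0.0
[0.558 0.03  0.197] [-1.847 -2.541  0.001]
[325.9 195.2] 240 [0.548 0.067]
[324. 289.] 91 [0.568 0.002]
```

```bash
python3 -m inch '[0,4,-35,0,100,0,4,-70,0,100,0,4,-103,0,100,0,4,-103,0,10,0,4,-103,0,10,0,4,-103,0,10,0,4,-103,0,10,0,4,-103,0,10,0,4,-103,0,10,0,4,-103,0,10]' 30
python3 -m inch '[0,0,0,0,10,0,0,0,0,10,0,0,0,0,10,0,0,0,0,10]' 30
```

```text
t: 25.95
tool_pos: [0.5597, 0.037, 0.0986]
orientation: [1.841, 2.543, 0.002]
force: [1.0, 0.4, 0.2]
opening: 0.0508
gripper_force: 0.0
t: 26.28
tool_pos: [0.5587, 0.037, 0.0971]
orientation: [-1.842, -2.545, 0.0]
force: [-1.1, 0.7, 1.7]
opening: 0.0243
gripper_force: 4.0
```

```bash
python3 -m inch '[0,0,0,0,10,0,0,0,0,10,0,0,40,0,10,0,0,80,0,10,0,0,120,1,10,-10,20,150,3,10,-26,60,150,6.5,10,-42,100,150,6.5,10,-58,140,150,6.5,10,-74,180,150,6.5,10]'
python3 -m inch '[-12,35,0,0,10,-24,62,0,0,10,-24,62,-15,0,10,-24,62,-15,0,10,-24,62,-15,0,10]'
```

```text
t: 27.12
tool_pos: [0.4856, 0.213, 0.2467]
orientation: [-1.696, -2.644, 0.001]
force: [-0.0, -0.3, -3.7]
opening: 0.0239
gripper_force: 30.0
t: 27.53
tool_pos: [0.4618, 0.2733, 0.2305]
orientation: [-1.693, -2.644, 0.005]
force: [0.3, -0.4, -3.7]
opening: 0.0236
gripper_force: 30.0
```

```bash
python3 -m inch '[0,3,-5,0,10,0,3,-25,0,10,0,3,-45,0,10,0,3,-65,0,10,0,3,-85,0,10,0,3,-98,0,10,0,3,-98,0,10,0,3,-98,0,10]'
python3 -m inch '[0,0,-2,0,10,0,0,-4,0,10,0,0,-5,0,10,0,0,-5,0,10]'
```

```text
t: 28.2
tool_pos: [0.4629, 0.276, 0.1339]
orientation: [-1.696, -2.643, 0.002]
force: [0.7, -0.9, -3.8]
opening: 0.0238
gripper_force: 30.0
t: 28.53
tool_pos: [0.4633, 0.2769, 0.1298]
orientation: [1.695, 2.644, 0.001]
force: [-0.5, -1.0, -3.9]
opening: 0.0239
gripper_force: 30.0
```

```bash
python3 -m inch '[0,0,-1.5,0,10,0,0,-2.5,0,10,0,0,-2.5,0,10]'
python3 -m inch '[0,0,0,0,46,0,0,0,0,46,0,0,0,0,46,0,0,0,0,46,0,0,20,0,46,0,0,50,0,46,0,0,90,0,80,0,0,130,0,100,0,0,170,0,100,0,0,170,0,100]'
python3 green.py scene g11 8 | grep '0\.[3-7]'; python3 green.py wrist g12 20; python3 green.py top g13 3|head -8
```

```text
t: 28.78
tool_pos: [0.4631, 0.277, 0.1272]
orientation: [1.695, 2.645, 0.001]
force: [-0.2, -0.8, -0.2]
opening: 0.0239
gripper_force: 30.0
t: 29.62
tool_pos: [0.466, 0.2782, 0.3069]
orientation: [1.691, 2.639, 0.019]
force: [0.8, 1.1, 1.1]
opening: 0.0647
gripper_force: 0.0
[144.5  86.2] 83 [-0.715  0.535]
[126.3  94.3] 99 [-0.712  0.431]
[106.7 102.7] 108 [-0.712  0.328]
[ 85.7 111.7] 121 [-0.712  0.227]
[ 62.9 121.5] 133 [-0.712  0.124]
[ 38.2 132. ] 149 [-0.712  0.022]
[ 11.3 143.6] 167 [-0.712 -0.081]
[360.1 184.7] 45 [0.461 0.283]
[386.5 184.7] 48 [0.53  0.323]
[412.8 186.1] 50 [0.601 0.354]
[ 55.2 234.4] 111 [-0.127 -0.33 ]
[ 31.9 248.6] 125 [-0.127 -0.396]
[  6.8 264. ] 138 [-0.127 -0.463]
[155.3 324.6] 55 [ 0.327 -0.42 ]
[ 12.3 408.8] 24 [ 0.249 -0.686]
[254.6 434.4] 11 [ 0.649 -0.51 ]
[218.1 456. ] 25 [ 0.619 -0.569]
[0.465 0.278 0.303] [1.692 2.64  0.014]
[403.7 181.1] 131 [0.523 0.343]
[480.3 184.8] 131 [0.597 0.376]
[317.7 188.6] 147 [0.451 0.301]
[402.  254.5] 64 [0.556 0.276]
[477.4 254.4] 55 [0.633 0.311]
[318.  262.5] 64 [0.482 0.234]
[174.7 205.8] 9 [0.621 0.319]
[183.7 228.7] 7 [0.552 0.289]
[196.  251.2] 8 [0.485 0.25 ]
[515.2 331.7] 20 [ 0.261 -0.692]
[515.7 350.9] 21 [ 0.206 -0.691]
[516.7 370.2] 21 [ 0.151 -0.692]
[517.4 389.7] 23 [ 0.096 -0.692]
```

```bash
python3 -m inch '[30,-20,0,-5,100,60,-40,0,-10,100,90,-60,0,-15,100,120,-85,0,-20,100,150,-110,0,-25,100,180,-130,0,-28.5,100,195,-143,0,-28.5,100,195,-143,0,-28.5,100,195,-143,0,-28.5,100]'
cat > seg.py <<'E'
import h,sys
from h import *
np.set_printoptions(precision=3,suppress=True)
im=snap(sys.argv[1]);print(h.STATE['tool_pos'],h.STATE['orientation'])
g=im.max(axis=2);m=(g<60).astype(np.uint8);m=cv2.morphologyEx(m,cv2.MORPH_OPEN,np.ones((3,3)))
n,l,st,c=cv2.connectedComponentsWithStats(m)
for i in range(1,n):
    if st[i,4]>150: print(i,st[i],c[i].round(0),cv2.minAreaRect(np.argwhere(l==i)[:,::-1].astype(np.float32)))
print('\n'.join(''.join(' .:-=+*#%@'[min(9,int(v)//26)] for v in r) for r in cv2.resize(g[20:330,170:520],(117,52),interpolation=cv2.INTER_AREA)))
E
python3 seg.py w7
```

```text
t: 30.52
tool_pos: [0.6574, 0.1327, 0.2933]
orientation: [-2.294, -2.142, 0.006]
force: [-0.4, -0.2, -0.2]
opening: 0.0927
gripper_force: 0.0
[0.657 0.133 0.293] [-2.294 -2.142  0.006]
2 [ 176    0   61  103 1541] [206.  55.] ((207.1102294921875, 51.47219467163086), (59.40849685668945, 101.70035552978516), 1.7899105548858643)
4 [227   0  52  33 670] [259.  16.] ((252.5, 15.999998092651367), (50.99999237060547, 31.999996185302734), 0.0)
5 [243   0  56  67 808] [274.  40.] ((276.0685119628906, 38.777198791503906), (41.914859771728516, 68.38825225830078), 31.12247085571289)
6 [462   0  55  24 704] [494.  10.] ((489.0, 11.5), (23.0, 54.0), 90.0)
7 [ 155    5   52   71 1388] [183.  40.] ((181.2373504638672, 38.671390533447266), (74.83924102783203, 41.718894958496094), 80.83765411376953)
8 [137  10  17  36 251] [144.  26.] ((144.59925842285156, 27.887924194335938), (35.177879333496094, 14.942278861999512), 86.53176879882812)
9 [ 117   44   57  104 1712] [145.  95.] ((145.4901580810547, 94.6317138671875), (103.31974029541016, 53.08800506591797), 87.68627166748047)
11 [  94   59   53   68 15
[... 6376 characters left out ...]
=========....=+++***################################################*-=-:-+:...-========+******###############
==============-.... +######################################################+=-...-.....-=========+***################
**+==========-..... =######################################################==:.::.......:==========+#################
*+==========:..... :*#####################################################*==..:::.......:===========*############***
===========:..... :*######################################################*==.:::::........===========+*########+....
==========...... :*#######################################################+=-.:::::.:.......-===========+#######:....
```

```bash
python3 -c "
import h
from h import *
np.set_printoptions(precision=4,suppress=True)
load('w7')
im=cv2.imread('pics/w7.png').max(axis=2)
for r in (150,170,190,220,250):
  k=np.flatnonzero(im[r,270:380]<110)+270; print(r,k.min(),k.max(),wat(k.min(),r,.166)[:2],wat(k.max(),r,.166)[:2])
for c in (305,325,345):
  col=im[100:300,c]; k=np.flatnonzero(col<110)+100; print(c,k.min(),k.max(),wat(c,k.min(),.166)[:2],wat(c,k.max(),.166)[:2])
"
```

```text
150 291 360 [0.6362 0.201 ] [0.6901 0.1973]
170 291 359 [0.6349 0.1851] [0.6884 0.1815]
190 291 359 [0.6336 0.1691] [0.6876 0.1655]
220 290 358 [0.6306 0.1447] [0.6856 0.141 ]
250 286 357 [0.6249 0.1194] [0.6837 0.1155]
305 135 258 [0.648  0.2119] [0.6401 0.1114]
325 135 259 [0.6635 0.2108] [0.6567 0.1094]
345 135 258 [0.6791 0.2098] [0.6734 0.1091]
```

```bash
python3 -m inch '[2,23,-20,0,100,2,23,-55,0,100,2,23,-90,0,100,2,23,-125,0,100,2,23,-150,0,100,2,23,-165,0,100,2,23,-165,0,100,2,23,-165,0,40,2,23,-165,0,40,2,23,-165,0,40]' 45
python3 -m inch '[0,0,0,0,40,0,0,0,0,40,0,0,0,0,40,0,0,0,0,40,0,0,0,0,40]' 45
```

```text
t: 31.4
tool_pos: [0.661, 0.1575, 0.1344]
orientation: [2.292, 2.146, 0.005]
force: [-0.0, 0.4, 0.2]
opening: 0.0774
gripper_force: 0.0
t: 31.82
tool_pos: [0.6604, 0.1568, 0.1325]
orientation: [2.294, 2.146, 0.002]
force: [-0.4, 0.1, 3.6]
opening: 0.0557
gripper_force: 45.0
```

```bash
python3 -m inch '[0,0,35,0,40,0,0,75,0,40,0,0,110,3,40,-15,5,146.5,7,40,-40,15,146.5,14,40,-70,30,146.5,21,40,-100,45,146.5,28.6,40,-129,60,146.5,28.6,40,-129,60,146.5,28.6,40,-129,60,146.5,28.6,40]'
python3 -m inch '[0,0,0,0,40,0,0,0,0,40,0,0,0,0,40,0,0,0,0,40]'
python3 look.py s1 scene top >/dev/null; python3 -c "
from h import *
import pickle
from plant import robot
s=robot.read_state();print(s['tool_pos'],s['orientation'],np.degrees(2*np.arctan2(s['orientation'][1],s['orientation'][0])))
im=cv2.imread('pics/s1_scene.png');x=cv2.resize(im[60:220,300:460],None,fx=3,fy=3,interpolation=cv2.INTER_CUBIC)
h_=cv2.resize(im[230:390,180:290],None,fx=3,fy=3,interpolation=cv2.INTER_CUBIC)
cv2.imwrite('pics/final.png',np.hstack([x[:480],h_[:480]]))"
```

```text
t: 32.65
tool_pos: [0.5294, 0.2175, 0.2777]
orientation: [-1.69, -2.647, 0.001]
force: [1.3, -0.5, -2.5]
opening: 0.0557
gripper_force: 45.0
t: 32.98
tool_pos: [0.5316, 0.2161, 0.2778]
orientation: [-1.694, -2.645, 0.001]
force: [0.1, 0.0, -2.9]
opening: 0.0559
gripper_force: 45.0
[0.53133198 0.21631235 0.27787055] [-1.69391287e+00 -2.64541322e+00  6.92881948e-04] -245.2645540051873
```

View pics/final.png

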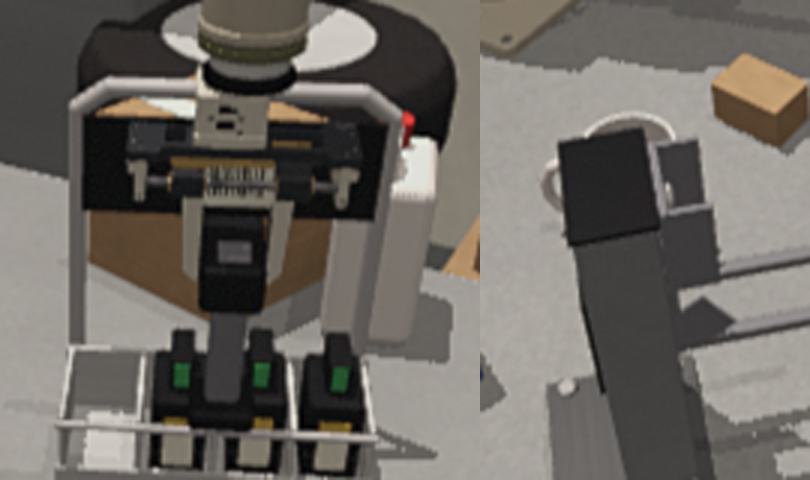

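The picture shows all three cases upright, the scanner aimed at the label, and the holder hanging on the post. I check the label's projection numerically.

```bash
python3 -c "
from h import *
L=np.array([.4556,.381,.29]);print(proj('scene',L),proj('top',L))
im=cv2.imread('pics/a_scene.png').max(axis=2)[100:140,350:405]; m=(im>150); k=np.argwhere(m); print(k.min(0)+[100,350],k.max(0)+[100,350])
print('\n'.join(''.join(' .:-=+*#%@'[min(9,int(v)//26)] for v in r) for r in im))
d=np.array([-.418,.908])
for t in (-43,43): print(proj('scene',[.4556+.908*t/1e3,.381+.418*t/1e3,.29]))"
```

```text
[376.63699391 118.39650916] [133.82238639 254.09722616]Traceback (most recent call last):
  File "<string>", line 4, in <module>
    im=cv2.imread('pics/a_scene.png').max(axis=2)[100:140,350:405]; m=(im>150); k=np.argwhere(m); print(k.min(0)+[100,350],k.max(0)+[100,350])
                                                                                                        ~~~~~^^^
    return umr_minimum(a, axis, None, out, keepdims, initial, where)
ValueError: zero-size array to reduction operation minimum which has no identity
```

```bash
H='[0,0,0,0,40,0,0,0,0,40,0,0,0,0,40,0,0,0,0,40,0,0,0,0,40,0,0,0,0,40,0,0,0,0,40,0,0,0,0,40,0,0,0,0,40,0,0,0,0,40]'; :
python3 -m inch '[0,0,1,0,40,0,0,1,0,40,0,0,1,0,40,0,0,1,0,40,0,0,1,0,40,0,0,1,0,40,0,0,1,0,40,0,0,1,0,40,0,0,1,0,40,0,0,1,0,40]'|head -2
python3 -m inch '[0,0,0,0,40,0,0,0,0,40,0,0,0,0,40,0,0,0,0,40,0,0,0,0,40,0,0,0,0,40,0,0,0,0,40,0,0,0,0,40,0,0,0,0,40,0,0,0,0,40]'|head -2
python3 -m inch '[0,0,0,0,40,0,0,0,0,40,0,0,0,0,40,0,0,0,0,40,0,0,0,0,40,0,0,0,0,40,0,0,0,0,40,0,0,0,0,40,0,0,0,0,40,0,0,0,0,40]'|head -2
python3 -m inch '[0,0,0,0,40,0,0,0,0,40,0,0,0,0,40,0,0,0,0,40,0,0,0,0,40,0,0,0,0,40,0,0,0,0,40,0,0,0,0,40,0,0,0,0,40,0,0,0,0,40]'|head -2
```

```text
t: 33.92
tool_pos: [0.5309, 0.2167, 0.2792]
t: 34.75
tool_pos: [0.5309, 0.2167, 0.2792]
t: 35.58
tool_pos: [0.5309, 0.2167, 0.2792]
t: 36.42
tool_pos: [0.5309, 0.2167, 0.2792]
```

```bash
python3 -c "
from h import *
im=cv2.imread('pics/s1_top.png')
for n,u,v,z in(('deicer top',356,160,.19),('deicer base',353,178,0),('tape',365.5,202.5,.03),('lube',263.5,156.5,.16),('mug',353,297,.095)): p=at('top',u,v,z);print(n,p.round(3),'n',round((p[0]+p[1])*.7071,3),'t',round((p[0]-p[1])*.7071,3))
print(np.abs(im.astype(int)-cv2.imread('pics/a_top.png')).max(2)[140:220,330:390].max())
# holder check in scene, projected fork tips and plate top at predicted hung pose
f=lambda n,t,z:proj('scene',[(n+t)*.7071,(n-t)*.7071,z]).round(1)
print('arm tips',[f(.217,.6175+s,.144) for s in(-.032,-.021,.021,.032)],'plate top',[f(.1123,.6175+s,.264) for s in(-.032,.032)])
g=cv2.imread('pics/s1_scene.png').max(2)[285:345,236:300]
print('\n'.join('%d '%(285+i)+''.join(' .:-=+*#%@'[min(9,int(v)//26)] for v in r) for i,r in enumerate(g)))"
```

```text
deicer top [ 0.751 -0.218  0.19 ] n 0.377 t 0.685
deicer base [ 0.745 -0.225  0.   ] n 0.367 t 0.686
tape [ 0.658 -0.263  0.03 ] n 0.28 t 0.651
lube [0.766 0.054 0.16 ] n 0.58 t 0.503
mug [ 0.357 -0.218  0.095] n 0.099 t 0.407
80
arm tips [array([292.6, 309.7]), array([293.7, 313.6]), array([298.3, 328.9]), array([299.5, 333.1])] plate top [array([235.4, 277.5]), array([239.8, 301.9])]
285 :+++:::::::::::::-**********************************************
286 :+++:::::::::::::-**********************************************
287 .=++-::::::::::::-**********************************************
288 .-++-::::::::::::-+*********************************************
289 .-++=:::::::::::::+*********************************************
290 .:++=:-:::::::::::+*********************************************
291 .:+++=*=::::::::::+*********************************************
292 .:+++=#+::::::::::=*********************************************
293 ..=++=#+-:::::::::-*********************************************
294 ..-+++++-:::::::::-*********************************************
295 ..:+++++-::::::::
[... 2728 characters left out ...]
+++++++==*
335 ::::::::::::::::::::::::::-=+****+**++++++++++++++++++++==---:-*
336 ::::::::::::::::::::::::::::-+**+++++++++++++++++++==---::::::=*
337 ::::::::::::::::::::::::::::-=++++++++++++++++==---::::::---=++*
338 :::::::::::::::::::::::::::-++++++++++++===---::::::---=++++****
339 ::::::::::::::::::::::::::=++*+++++===---::::::---=++++*********
340 :::::::::::::::::::::::::-+======---::::::---=++++**************
341 ::::::::::::::::::::::::--=::::::::::---=++++*******************
342 ::::::::::::::::::::::::::::::::---=++*+************************
343 :::::::::::::::::::::::::::---=+++******************************
344 ::::::::::::::::::::::--=+++************************************
```

```bash
python3 -m inch '[10,-38,0,-4,40,20,-76,0,-10,40,31,-114,0,-17,40,41,-152,0,-24,40,51,-190,0,-31,40,61,-228,0,-38,40,71,-266,0,-45,40,81,-304,0,-52,40,91,-342,0,-59,40,102,-380,0,-66,40]'
python3 -m inch '[8,-30,0,-4,40,16,-61,0,-4,40,16,-61,0,-4,40,16,-61,-30,-4,40,16,-61,-60,-4,40,16,-61,-80,-4,40,16,-61,-97,-4,40,16,-61,-97,-4,40,16,-61,-97,-4,40]'
python3 -c "
from plant import robot
import numpy as np
s=robot.read_state();p=s['tool_pos'];o=s['orientation'];print(p,'n',(p[0]+p[1])*.7071,'t',(p[0]-p[1])*.7071,np.degrees(2*np.arctan2(o[1],o[0])))"
```

```text
t: 37.25
tool_pos: [0.633, -0.1653, 0.2792]
orientation: [2.865, 1.289, 0.0]
force: [0.5, -0.3, -2.1]
opening: 0.0558
gripper_force: 45.0
t: 38.0
tool_pos: [0.648, -0.2238, 0.1809]
orientation: [-2.903, -1.196, 0.003]
force: [0.0, -0.7, -2.6]
opening: 0.0563
gripper_force: 45.0
[ 0.64802957 -0.2237505   0.180908  ] n 0.3000077298961131 t 0.6164356890136882 -315.19768896914496
```

```bash
python3 -m inch '[0.8,-0.8,1.5,0,40,-10,-11.6,1.5,0,40,-20,-21.6,1.5,0,40,-27,-28.6,1.5,0,40,-34,-35.6,1.5,0,40,-34,-35.6,1.5,0,40]'
python3 -m inch '[-6,-6,0,0,40,-12,-12,0,0,40,-18,-18,0,0,40,-24,-24,0,0,40,-28,-28,0,0,40,-28,-28,0,0,40]'
python3 -c "
from plant import robot
import numpy as np
s=robot.read_state();p=s['tool_pos'];o=s['orientation'];print(p,'n',(p[0]+p[1])*.7071,'t',(p[0]-p[1])*.7071,np.degrees(2*np.arctan2(o[1],o[0])),s['force'])"
```

```text
t: 38.5
tool_pos: [0.6134, -0.2622, 0.1844]
orientation: [2.905, 1.193, -0.0]
force: [-0.2, -0.2, -2.4]
opening: 0.0558
gripper_force: 45.0
t: 39.0
tool_pos: [0.586, -0.289, 0.1836]
orientation: [2.905, 1.195, -0.001]
force: [-0.3, 0.4, -3.1]
opening: 0.0556
gripper_force: 45.0
[ 0.58595815 -0.28899562  0.18364854] n 0.20998220428003633 t 0.6186798061275713 44.722335083559216 [-0.32407415  0.35313607 -3.14867537]
```

```bash
python3 -m inch '[-0.8,0.8,-7,0,40,-0.8,0.8,-14,0,40,-0.8,0.8,-22,0,40,-5,-3.4,-23,0,40,-8,-6.4,-23.5,0,40,-11,-9.4,-23.5,0,40,-11,-9.4,-23.5,0,40]'
python3 -m inch '[0,0,-1.5,0,40,0,0,-3,0,40,0,0,-4,0,40,0,0,-4,0,40]'
python3 -c "
from plant import robot
import numpy as np
s=robot.read_state();p=s['tool_pos'];print('n',(p[0]+p[1])*.7071,'t',(p[0]-p[1])*.7071)"
```

```text
t: 39.58
tool_pos: [0.5754, -0.2982, 0.1604]
orientation: [2.905, 1.196, -0.0]
force: [0.4, 0.1, -2.5]
opening: 0.0562
gripper_force: 45.0
t: 39.92
tool_pos: [0.5759, -0.2971, 0.1559]
orientation: [-2.904, -1.197, 0.0]
force: [0.8, -0.2, -3.4]
opening: 0.0559
gripper_force: 45.0
n 0.19718070351192063 t 0.617284178272932
```

```bash
python3 -m inch '[-2,-2,0,0,40,-2,-2,-1,0,40,-2,-2,-2,0,40,-2,-2,-2,0,40]'
python3 -m inch '[0,0,-1,0,40,0,0,-2,0,40,0,0,-2,0,40]'
```

```text
t: 40.25
tool_pos: [0.574, -0.2996, 0.1547]
orientation: [2.904, 1.196, 0.0]
force: [-1.1, 0.1, 1.4]
opening: 0.0553
gripper_force: 45.0
t: 40.5
tool_pos: [0.5744, -0.2999, 0.1542]
orientation: [2.903, 1.196, 0.001]
force: [-2.8, 1.6, 7.5]
opening: 0.0559
gripper_force: 45.0
```

```bash
python3 -m inch '[0,0,2,0,40,0,0,2,0,40]' | grep force
python3 -m inch '[0,0,0,0,75,0,0,0,0,85,0,0,0,0,95,0,0,0,0,100,0,0,0,0,100,0,0,0,0,100,0,0,0,0,100,0,0,0,0,100]'
python3 -m inch '[0,0,10,0,100,0,0,30,0,100,0,0,60,0,100,0,0,100,0,100,0,0,140,0,100,0,0,180,0,100,20,20,200,0,100,40,40,200,0,100,40,40,200,0,100]'
python3 look.py e1 scene top wrist >/dev/null; python3 -c "
from h import *
im=cv2.imread('pics/e1_scene.png').max(2)[250:370,225:335]
im=cv2.resize(im,(110,60),interpolation=cv2.INTER_AREA)
print('\n'.join('%d '%(250+2*i)+''.join(' .:-=+*#%@'[min(9,int(v)//26)] for v in r) for i,r in enumerate(im)))
a=cv2.imread('pics/a_scene.png').astype(int);b=cv2.imread('pics/e1_scene.png').astype(int)
m=(np.abs(a-b).max(2)>40).astype(np.uint8);m=cv2.morphologyEx(m,cv2.MORPH_OPEN,np.ones((3,3)))
n,l,st,c=cv2.connectedComponentsWithStats(m)
for s in st[1:]:
  if s[4]>40: print(s)
"
```

```text
force: [-1.2, 0.3, 1.8]
gripper_force: 45.0
t: 41.33
tool_pos: [0.5739, -0.2993, 0.1541]
orientation: [-2.905, -1.197, 0.0]
force: [0.1, -0.8, 0.0]
opening: 0.0928
gripper_force: 0.0
t: 42.08
tool_pos: [0.6171, -0.2562, 0.3578]
orientation: [2.9, 1.2, 0.008]
force: [0.2, -0.2, -0.6]
opening: 0.0933
gripper_force: 0.0
250 ********************+++==================+++++++======================================================+*******
252 ***************+=======================+++++++++++++++================================================+*******
254 *********+++=======================+++++=+++++++++++++++++===============================+===+++++************
256 ******+==========================+++++++++++++++++++++====+++========================+************************
258 *******=============================++++++++++++++++++++++++++=--===============+*****************************
260 ********+=======================-----===++++++++++++++++++++=----========++++*********************************
262 **********======================---------====+++++++++++++=------======**#*************
[... 6089 characters left out ...]
==----=++====================
[   0    0  133   97 6960]
[133  22   7   9  41]
[289  30  52  14 407]
[182  44  15   5  47]
[231  45  14   8  93]
[ 178   61   33   55 1011]
[324  71  19  25 218]
[   0   85   83   70 1884]
[124  99   9  10  56]
[327  98  13  32 366]
[135 111  14  16 103]
[ 279  111   91  116 5349]
[121 114   8  13  80]
[203 128  42  32 703]
[197 139  14   6  48]
[375 170  21  34 571]
[ 375  172   52  108 2371]
[  0 192  22  36 456]
[  217   201   182   205 13814]
[  0 224  23  24 179]
[   77   229   192   236 10010]
[   0  230   70  111 3398]
[176 237  18  10 111]
[240 278   6  13  53]
[245 278  10  21 145]
[344 352  22  23 282]
[ 64 356  13  10  47]
[ 338  376  100   72 3863]
```

```bash
python3 -c "
from h import *
for cam,box in(('scene',(340,390,305,360)),('top',(185,220,345,388))):
  for f in('a','s1','e1'):
    im=cv2.imread(f'pics/{f}_{cam}.png')[box[0]:box[1],box[2]:box[3]].astype(int)
    k=np.argwhere(im[:,:,2]>im[:,:,0]*1.6); print(cam,f,k.mean(0).round(1),k.min(0),k.max(0),len(k))
for f in('a','e1'):
  im=cv2.imread(f'pics/{f}_scene.png')[300:390,360:405].astype(int);k=np.argwhere(im[:,:,0]>im[:,:,2]*1.6);print('deicer',k.mean(0).round(1),len(k))
"; python3 green.py scene g20 30 | grep '0\.[4-7]' | tail -5; python3 green.py top g21 3 | head -4
```

```text
scene a [25.4 25. ] [6 5] [45 45] 799
scene s1 [25.3 25. ] [6 5] [45 45] 801
scene e1 [25.3 24.9] [5 5] [45 45] 827
top a [17. 20.] [4 7] [31 33] 200
top s1 [17.  19.7] [4 7] [31 33] 200
top e1 [26.6 13.4] [21  7] [34 39] 36
deicer [44.3 20.6] 646
deicer [45.4 20.9] 626
[360.2 184.8] 48 [0.461 0.283]
[386.5 184.7] 50 [0.529 0.322]
[409.7 186.8] 53 [0.594 0.346]
[  6.8 263.9] 139 [-0.127 -0.462]
[155.3 324.6] 55 [ 0.327 -0.42 ]
[177.  207.9] 17 [0.615 0.312]
[155.7 216.2] 6 [0.589 0.374]
[183.8 228.6] 18 [0.553 0.289]
[162.7 237.6] 7 [0.525 0.35 ]
```

```bash
python3 -c "
from h import *
for f in('g11','s1_scene','e1_scene'):
  im=cv2.imread(f'pics/{f}.png')[165:235,396:430].astype(int)
  b,g,r=[im[:,:,i] for i in range(3)]
  G=np.argwhere((g>b+12)&(g>r+12)); Y=np.argwhere((r>b*1.6)&(r>90)); print(f,'green',G.mean(0).round(1),len(G),'yellow',Y.mean(0).round(1),len(Y))
im=cv2.imread('pics/e1_scene.png')[160:235,340:432]
cv2.imwrite('pics/x.png',im);q=im.max(2)
print('\n'.join(''.join(' .:-=+*#%@'[min(9,int(v)//26)] for v in r) for r in q))"
```

```text
g11 green [21.1 16.8] 50 yellow [36.5 17. ] 8
s1_scene green [20.9 16.8] 52 yellow [37.  15.5] 30
e1_scene green [21.9 13.8] 51 yellow [37.4 12.1] 22
**************+=--------------------------------------===----------=+===========----=+=+==++
****************+==---------------------------------=====----------=+===========----=+++=++=
******************++=-----------------------------======-----------++==========-----=+++++++
********************++=-------------------------========-----------++======++==-----++==++=+
**********************+==---------------------==========-----------++==========-----++=+==+=
************************+==-----------------============----------=+========+==-----=+===+++
*************************++==-------------==============---------+++=======++==----=========
****************************+=-----------==============--------++*+++======+===----=++===+=+
*****************************++==------=====---========------++****++==========----=+=======
******************+=+===+******++=----=====-:::----====----++******===+++=====-----++=======
*****************=..
[... 5324 characters left out ...]
----------------------------------=+++=======****
=----------------------------------------------------------------------------===========****
*==-==----=---====------------------------------------------------------------:::::-====****
+=============+***=====-=====-===-------------------------------------------:.... .:====+***
==============++++==================--=---=-----=========-------------------.      .=====***
++++++++++++*+=++==+============================++++****+===-====--=-======-.      .-====***
**************+**+***+**+++++*****+=+===========+++++++++==========+=======-.      .-====***
*************************************++***++**++++++++==+==========+=======-.      .=====***
```

```bash
python3 -c "
from plant import job;print(job.close_job())"
```

```text
the job is handed in; nothing more can be done
None
```

The job is handed in at about 42 s: the holder hangs on the screw, all three black cases from the counter stand upright in the rack, the label was scanned for over two seconds, and the scanner is parked in the fork. One racked case slid about 8 mm within its bay, most likely the announced knock, and stayed upright. The tape and the de-icer are where they were; the other bystanders were not measured at the end.

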